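# Push the jammed filter tin out of the lens hood

### The arm

A 6-joint arm with a two-finger parallel gripper is mounted at the origin on the work surface. World frame = base frame: x ahead of the robot, y to its left, z up, the work surface at z = 0. Lengths are in m, angles in rad, forces in N, time in s.
With the tool pointing down it reaches from about 0.3 to 0.85 m from the base axis. Payload 5.4 kg.
Tool frame: the origin (TCP) lies between the finger pads; the fingertips stand ahead of it and the grasp point (between the pads) is the TCP (robot.finger_overhang is the x of the fingertips in the tool frame, in m); x points along the fingers, z is the direction in which the jaws open and shut, and the axes are right-handed (so a half turn about x gives the same grasp; the last joint's range is limited). The gripper opens to 85 mm and grips with 20 to 120 N. Pads are 22 mm wide; open, the fingers measure 114 mm over their backs; the gripper's body (76 mm by 85 mm) begins 54 mm behind the grasp point. The pads swing forward as they close: fully open they stand 13 mm farther back than shut.
Start: joints at [-1.498, 0.158, 1.597, -0, 1.386, -0.21], TCP at [0.16, -0.552, 0.219] pointing down, gripper open.
Joint ranges: [-2.91, 2.91], [-0.94, 2.29], [0.18, 2.7], [-1.29, 4.43], [0.17, 2.64], [-3, 3]. Speed limits (rad/s): [2.57, 2.57, 3.14, 3.14, 3.14, 3.14].

### API

Orientations are given as a unit quaternion [x, y, z, w].
In Python, from workcell import robot gives the robot as it stands.
- The arm moves only by the tool move_arm, never from a script. Its argument "increments" is a list of rows, each a list of 3 entries, a list of its own where there are three numbers: the turn, a rotation vector about the tool's x, y, z in degrees, then the shift along the tool's x, y, z in m, then the opening in per cent of the stroke, from 0 (shut) to 100 (fully open). In form: [[[ax, ay, az], [dx, dy, dz], claw], ...]. A call has 1 to 8 rows; each row is the pose to reach, as a shift and turn from the pose commanded when the call began, along the tool's axes at that moment; what a row does not reach only later rows make up. A row lasts 1/10 s, in which the tool goes at most 50 mm and 8.59 degrees, less where a joint would pass 70% of its speed; a pose out of reach is approached as far as the arm can. A call with a gripper value outside its range is refused whole. The fingers move at their own pace and stop on an object; "squeeze" is the grip in N (left out, the last holds). Time passes only in rows, so rows that repeat a pose let the fingers close. It gives the time, the measured TCP pose, the force and the opening at its end, in the units of the state.
- robot.state(): the state, without advancing time (a new reading comes with each control period).
- robot.camera(name): name is "scene" or "top" or "wrist"; returns a dict with "frame" (384x512x3 uint8, red, green, blue), "mtx" (3x3 intrinsics, pixels), "R" (3x3) and "t" (3): a world point X has camera coordinates R X + t. Camera axes: x right, y down, z forward; pixel columns grow to the right and rows downward; lengths in m; the calibration is good to about 2 mm. A picture is of the moment at which its call begins. There is no depth.
- robot.hand_in(): hands the job in, once; it reports no verdict.
The state is a dict: "time": time; "joint_positions": joint angles; "qd": joint speeds; "effort": joint torques, N m; "eef_pos": TCP position; "orientation": TCP orientation; "contact_force": force on the tool from outside, world axes, zero at the start; "wrist_torque": the same for the moment, N m; "gripper_width": opening from 0.0 (shut) to 1.0 (fully open).
Only numpy, scipy, OpenCV 4.12 (cv2) and the standard library are available. Lean on these libraries where they do the work, as an engineer would, in place of code of your own. Each camera call takes 0.05 s, during which the arm holds its last target.

### The job

A filter tin has jammed in the grey lens hood held in the cradle. First lift the nested step rings out of the run-out tray and set them down, small ring down as they stand, on the blue felt mat; then hold the push dowel by its block handle, push the tin out of the hood's far end until it lies in the tray with a clear gap behind it, and lay the dowel flat on the shelf. The gripper itself must not touch the tin, and the lens and the green tin must stay where they are.

Things in the scene. Friction and masses are not known exactly. Their poses are not given: they have to be found in the camera images.
- mouth (a point): Centre of the round opening, 42 mm across, at the near end of a grey lens hood lying level in a fixed wooden cradle, 84.5 mm above the shelf. Its x axis is level along the bore, in the push direction; z is up. The opening is in an aluminium ring 81 mm across, 6 mm thick. Hood: 106 mm long from here, 79 mm across, bore 69 mm; its clip on top is 45 mm above this point. Nothing of it moves.
- exit (a point): Centre of the hood's far end, on the bore's axis 106 mm beyond the mouth; same axes. The hood's top is cut back 38 mm here, so the tin's front shows from above. A sprung rubber shoe under the hood's top presses the tin down with about 5 N until the tin's rear is 40 mm short of this point; pushing takes about 3 to 15 N.
- tray (a point): Middle of the floor of the straight aluminium run-out tray beyond the hood, 49.5 mm above the shelf; x in the push direction. The tray runs 74 mm either way along x (from the hood's far end to an end stop) and is 74 mm wide inside; side walls and end stop are 12 mm high. The cradle block under hood and tray is 90 mm wide, 262 mm long.
- tin_center (a point): Centre of the jammed filter tin: steel cylinder with red lid, 64 mm across, 70 mm long, about 0.16 kg, lying in the hood with its own x axis along the bore; it rests on the bore's floor, so its centre is 2.5 mm below the mouth's axis. It can leave only at the far end. Free of the hood when its centre is more than 141 mm past the mouth along x.
- tin: The same tin as a body; its origin is its centre.
- rings_center (a point): Centre (half-way up) of three aluminium step rings nested into one rigid piece that stands in the tray: 45 mm high in three 15 mm steps, 46 mm across at the bottom, 54 mm in the middle, 62 mm across at the top, hole 37 mm through, about 0.12 kg. z axis up. The widest ring, the one to grip, lies from 7.5 to 22.5 mm above this point.
- rings: The same rings as a body; origin at the centre of the underside.
- dowel_handle (a point): Centre of the push dowel's dark block handle, 13 mm above the shelf as it lies: handle 45 mm long (x), 36 mm wide (y), 26 mm high (z). From the handle's front a round brown wooden rod, 26 mm across and 155 mm long, runs along +x on the same axis; its blunt tip is 177.5 mm from this point. About 0.1 kg.
- dowel: The same dowel as a body; origin below the handle's centre, on the underside.
- mat: Blue felt mat, 120 mm square, 3 mm thick, fixed; origin at the centre of its underside, x and y along its edges. It lies either to the left of the cradle's tray or to the right beyond the dowel; the green tin stands in the other place.
- spare: Bystander: flat round green tin, 88 mm across, 40 mm high, loose; origin at the centre of its underside.
- lens: Bystander: upright black lens, 72 mm across, 110 mm high, loose; origin at the centre of its underside.
- drybox_front (a point): Bystander: middle of the upper front edge (robot side) of a closed black dry box, 73 mm above the shelf; fixed. The box reaches 136 mm from here along its own +x (away from the robot) and 103 mm either way along y.
There are look-alikes about, which are no part of the job. Several things look just like the dowel: the one meant starts farthest to the robot's left.

How it is judged:
By the outcome, as a careful person would: the job done as asked, in the order asked, and still so for the second after the job is handed in, with the robot touching nothing.
It also fails if it takes over 72 s, if anything falls off the work surface, if the arm or the gripper's body presses on something with over 40 N, if the wrist force passes 120 N, or if a joint passes its speed limit or range.

## Working session

There is one attempt and no reset: what is moved stays moved. The work goes in short steps, Python scripts to look and compute and a tool call to move; the robot and the scene stay as the last step left them, time stands still between calls to the robot, and variables do not carry over. Pictures are saved under pics/ and viewed, and the job is handed in when it is done.

Besides the shell and the picture viewer there is one more tool, called after ">>>" as name(argument=value, ...), one argument or row to a line, values as JSON. move_arm: Moves the arm, as the interface text tells. Its arguments: {"type":"object","properties":{"increments":{"type":"array"},"squeeze":{"type":"number"}},"required":["increments"]}

```bash
ls; mkdir -p pics; python3 - <<'E'
from workcell import robot
import cv2,pickle
print(robot.state(), robot.finger_overhang)
d={}
for n in ["scene","top","wrist"]:
    c=robot.camera(n); d[n]=c
    cv2.imwrite(f"pics/a_{n}.png",cv2.resize(c["frame"][:,:,::-1],(800,600),interpolation=cv2.INTER_CUBIC))
    print(n,c["mtx"].tolist(),c["R"].round(4).tolist(),c["t"])
pickle.dump(d,open("a.pkl","wb"))
E
```

```text
pics
{'time': 0.0, 'joint_positions': array([-1.49808749e+00,  1.59081180e-01,  1.59824939e+00, -2.99887196e-05,
        1.38620316e+00, -2.10114970e-01]), 'qd': array([ 0.00053033,  0.00130984, -0.0011603 ,  0.00108005, -0.00095925,
        0.00187344]), 'effort': array([ 4.26023735e-04, -3.96001267e+01, -3.31429589e+01, -2.80183531e-04,
        8.37302621e-03,  1.56302440e-05]), 'eef_pos': array([ 0.16037937, -0.55151911,  0.21789029]), 'orientation': array([ 0.42504729,  0.5659391 , -0.42402611,  0.56502177]), 'contact_force': array([ 0.62261887, -0.3753584 , -0.03120054]), 'wrist_torque': array([-0.01210298, -0.02062205,  0.00284819]), 'gripper_width': 1.0008566179587757} 0.019
scene [[355.0647306852696, 0.0, 252.09224824313642], [0.0, 355.0647306852696, 190.89907464183142], [0.0, 0.0, 1.0]] [[-0.6199, 0.7846, -0.0101], [0.5971, 0.4633, -0.6548], [-0.5091, -0.412, -0.7557]] [ 0.45662752 -0.26070209  1.44848607]
top [[473.58273650112693, 0.0, 263.95816627177686], [0.0, 473.58273650112693, 189.57710126723495], [0.0, 0.0, 1.0]] [[-0.0292, -0.9993, -0.0212], [-0.9965, 0.0308, -0.0771], [0.0777, 0.0188, -0.9968]] [-0.07394855  0.61043555  1.56672636]
wrist [[337.8276441550433, 0.0, 253.3033932878789], [0.0, 337.8276441550433, 189.54292052032292], [0.0, 0.0, 1.0]] [[0.2788, -0.9604, -0.001], [-0.9118, -0.265, 0.3138], [-0.3016, -0.0866, -0.9495]] [-0.57407699 -0.03933715  0.37917025]
```

View pics/a_scene.png

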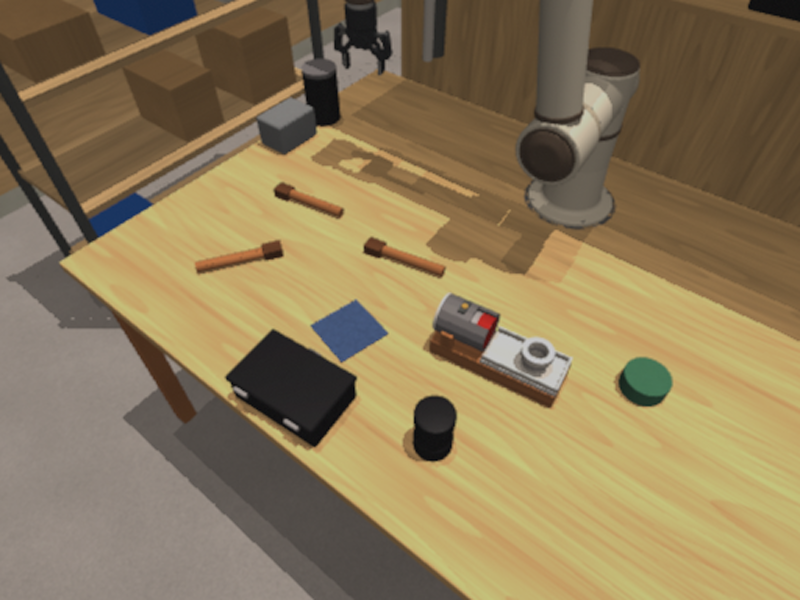

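View pics/a_top.png

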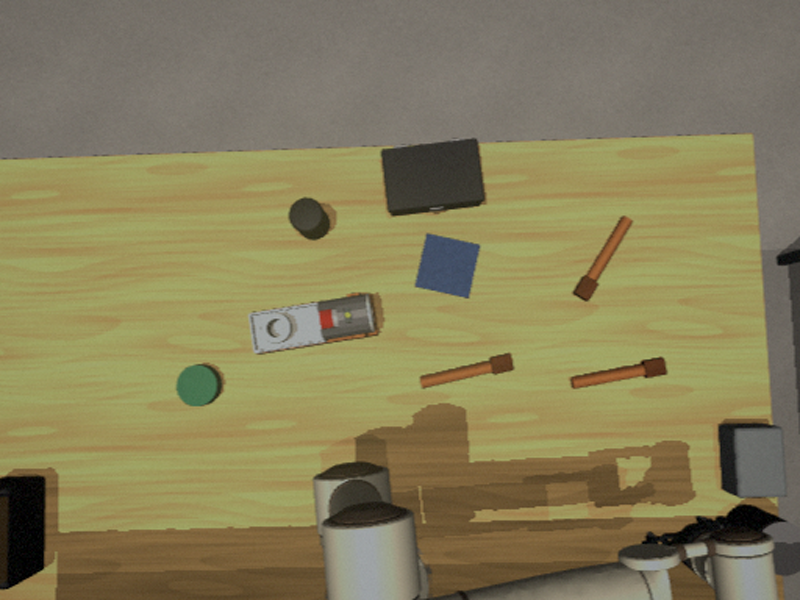

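View pics/a_wrist.png

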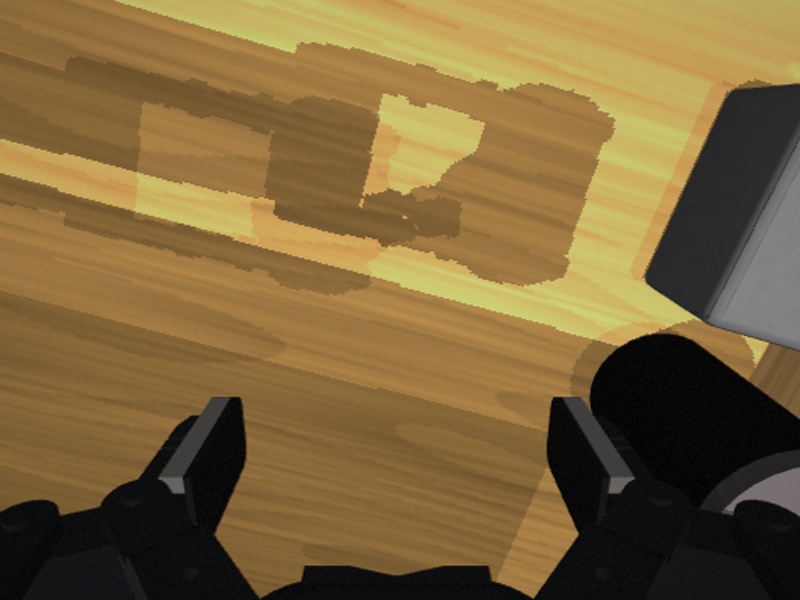

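The scene shows the hood and tray with the red tin at (465,320), the rings at (538,353), the mat at (348,330), the green tin at (645,380) and the lens at (435,428).

Dowel look-alikes in the top view have handles at (502,364), (655,367) and (585,290). I choose (502,364), which is farthest to the robot's left (+y is image left), with its rod pointing left. Next is a close crop plus measurements.

```bash
cat > h.py <<'E'
import numpy as np, cv2, pickle
def cast(c,uv,z):
    uv=np.atleast_2d(uv).astype(float); K=c["mtx"];R=c["R"];t=c["t"]
    d=(np.linalg.inv(K)@np.c_[uv,np.ones(len(uv))].T).T@R
    o=-R.T@t
    s=(z-o[2])/d[:,2]
    return o+s[:,None]*d
def proj(c,X):
    X=np.atleast_2d(X); p=(c["mtx"]@(c["R"]@X.T+np.asarray(c["t"])[:,None])).T
    return p[:,:2]/p[:,2:]
def crop(c,x0,y0,w,h,f,name):
    cv2.imwrite(name,cv2.resize(c["frame"][y0:y0+h,x0:x0+w,::-1],None,fx=f,fy=f,interpolation=cv2.INTER_CUBIC))
E
python3 - <<'E'
from h import *
d=pickle.load(open("a.pkl","rb")); c=d["top"]
crop(c,155,180,180,80,4,"pics/b1.png")
crop(d["scene"],220,140,150,125,5,"pics/b2.png")
f=c["frame"].astype(int); hsv=cv2.cvtColor(c["frame"],cv2.COLOR_RGB2HSV)
def comps(m,name,z,amin=30):
    n,l,s,ce=cv2.connectedComponentsWithStats(m.astype(np.uint8))
    for i in range(1,n):
        if s[i,4]>amin:
            cnt=max(cv2.findContours((l==i).astype(np.uint8),0,1)[0],key=cv2.contourArea)
            print(name,s[i],ce[i].round(1),cast(c,ce[i],z).round(4)[0],cast(c,cv2.boxPoints(cv2.minAreaRect(cnt)),z)[:,:2].round(3).tolist())
H,S,V=[hsv[...,i].astype(int) for i in range(3)]
comps((H>100)&(H<130)&(S>90),"blue",0.003)
comps((H>60)&(H<95)&(S>90),"green",0.04)
comps(((H<5)|(H>174))&(S>180)&(V>120),"red",0.1,8)
m=(H<=13)&(S>140)&(V<235)
comps(m&(V<105),"handle",0.026)
comps(m&(V>=105),"rod",0.013)
E
```

```text
green [114 234  24  26 421] [125.6 247.1] [0.4298 0.3709 0.04  ] [[0.432, 0.426], [0.486, 0.369], [0.43, 0.315], [0.376, 0.371]]
red [205 201   8   8  34] [208.2 203.9] [0.5615 0.0856 0.1   ] [[0.571, 0.097], [0.574, 0.078], [0.551, 0.074], [0.548, 0.093]]
handle [368 177  14  15  93] [375.3 184. ] [ 0.6149 -0.4643  0.026 ] [[0.606, -0.44], [0.641, -0.463], [0.625, -0.488], [0.589, -0.464]]
handle [317 229  10   9  35] [321.2 231.8] [ 0.4614 -0.2781  0.026 ] [[0.457, -0.257], [0.478, -0.268], [0.463, -0.295], [0.442, -0.284]]
handle [406 230  20  11 137] [418.  234.9] [ 0.4421 -0.5964  0.026 ] [[0.453, -0.556], [0.461, -0.617], [0.429, -0.621], [0.42, -0.56]]
rod [376 139  28  40 237] [389.8 158.7] [ 0.6999 -0.5198  0.013 ] [[0.643, -0.468], [0.769, -0.553], [0.757, -0.57], [0.631, -0.486]]
rod [205 198   8  12  80] [208.4 203.7] [0.5666 0.0968 0.013 ] [[0.586, 0.108], [0.586, 0.084], [0.548, 0.085], [0.549, 0.109]]
rod [295 233  20   8  46] [305.4 236.2] [ 0.4479 -0.2261  0.013 ] [[0.451, -0.19], [0.46, -0.254], [0.442, -0.257], [0.433, -0.193]]
rod [367 235  46  13 269] [388.7 240.8] [ 0.4248 -0.5024  0.013 ] [[0.423, -0.427], [0.446, -0.579], [0.427, -0.582], [0.404, -0.43]]
rod [276 238  25   8  49] [286.7 241.3] [ 0.433  -0.1632  0.013 ] [[0.436, -0.126], [0.453, -0.205], [0.436, -0.208], [0.419, -0.13]]
```

View pics/b1.png

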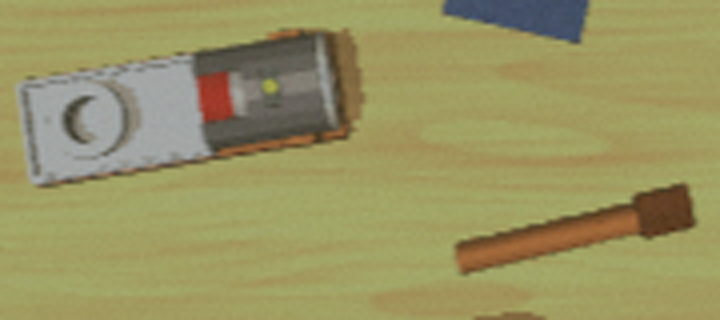

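View pics/b2.png

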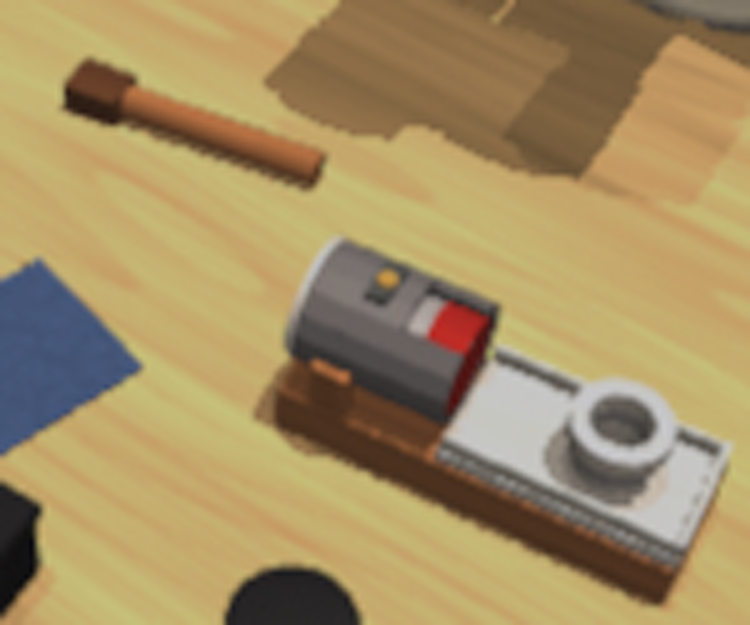

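The crop confirms the pick: a dowel lying with its handle at crop (664,210) and its tip at (463,258). The rings stand in the tray at (97,119), and the tin's red front is visible. I'll take rough world values now and refine them with the wrist camera.

```bash
python3 - <<'E'
from h import *
d=pickle.load(open("a.pkl","rb")); c=d["top"]; s=d["scene"]
def P(x,y): return (x/4+155-.375, y/4+180-.375)
print("ring",cast(c,P(96,119),0.0945))
for n,p in dict(TL=(20,82),BL=(38,186),TR=(195,57),BR=(208,153)).items(): print(n,cast(c,P(*p),0.0615).round(4))
print("handle",cast(c,P(664,210),0.026),"tip",cast(c,P(463,258),0.020), "hf",cast(c,P(638,215),0.02))
hsv=cv2.cvtColor(c["frame"],cv2.COLOR_RGB2HSV)
print(hsv[165,285],hsv[165,290])
for nm,cc,z in (("top",c,.003),("scene",s,.003)):
    f=cc["frame"].astype(int); m=((f[...,2]>f[...,0]+20)).astype(np.uint8)
    n,l,st,ce=cv2.connectedComponentsWithStats(m)
    for i in range(1,n):
        if st[i,4]>100: print(nm,"blue",st[i],cast(cc,ce[i],z).round(4), cast(cc,cv2.boxPoints(cv2.minAreaRect(max(cv2.findContours((l==i).astype(np.uint8),0,1)[0],key=cv2.contourArea))),z)[:,:2].round(3).tolist())
def Q(x,y): return (x/5+220-.4, y/5+140-.4)
print("ring scene",cast(s,Q(621,426),0.0945), "handle top scene",cast(s,Q(102,76),.026))
E
```

```text
ring [[0.54715734 0.18177637 0.0945    ]]
TL [[0.5808 0.2506 0.0615]]
BL [[0.4952 0.2368 0.0615]]
TR [[0.5969 0.1061 0.0615]]
BR [[0.518  0.097  0.0615]]
handle [[ 0.46033863 -0.27616584  0.026     ]] tip [[ 0.42529485 -0.10825854  0.02      ]] hf [[ 0.45672904 -0.25499814  0.02      ]]
[109  85 102] [108  97 103]
top blue [ 266  150   40   40 1156] [[ 0.675  -0.1689  0.003 ]] [[0.633, -0.098], [0.747, -0.127], [0.718, -0.24], [0.604, -0.211]]
scene blue [ 60   0  66  22 981] [[-0.0347 -1.8796  0.003 ]] [[0.026, -2.164], [-0.231, -1.82], [-0.032, -1.57], [0.203, -1.882]]
scene blue [ 57 124  40  28 486] [[ 0.7605 -0.8838  0.003 ]] [[0.823, -0.924], [0.661, -0.929], [0.687, -0.846], [0.843, -0.846]]
scene blue [ 200  192   48   39 1000] [[ 0.6805 -0.1664  0.003 ]] [[0.719, -0.238], [0.586, -0.209], [0.639, -0.097], [0.762, -0.129]]
ring scene [[0.55408708 0.19152132 0.0945    ]] handle top scene [[ 0.45718227 -0.27730333  0.026     ]]
```

```bash
cat >> h.py <<'E'
from scipy.spatial.transform import Rotation as Ro
np.set_printoptions(suppress=True,precision=4)
def down(jaw_deg):
    """tool pointing down, tool z (jaw) along heading jaw_deg"""
    a=np.radians(jaw_deg); x=np.array([0,0,-1.]); z=np.array([np.cos(a),np.sin(a),0]); y=np.cross(z,x)
    return np.c_[x,y,z]
def plan(st,pos,Rt,label=""):
    R0=Ro.from_quat(st["orientation"]).as_matrix()
    rv=np.degrees(Ro.from_matrix(R0.T@Rt).as_rotvec()); sh=R0.T@(np.array(pos)-st["eef_pos"])
    print(label,"turn",rv.round(2),"shift",sh.round(4))
def show(st):
    R0=Ro.from_quat(st["orientation"]).as_matrix()
    print("t",round(st["time"],2),"p",st["eef_pos"],"jaw",np.degrees(np.arctan2(R0[1,2],R0[0,2])).round(2),"tilt",R0[:,0],"F",st["contact_force"].round(2),"T",st["wrist_torque"].round(3),"w",round(st["gripper_width"],3),"q",st["joint_positions"])
E
python3 - <<'E'
from h import *
from workcell import robot
st=robot.state(); show(st)
c=pickle.load(open("a.pkl","rb"))["wrist"]
R0=Ro.from_quat(st["orientation"]).as_matrix()
o=-c["R"].T@c["t"]; print("cam in tool",R0.T@(o-st["eef_pos"]),"\n",c["R"]@R0)
for j in (8,-172,98,-82): plan(st,[0.50,0.17,0.33],down(j),j)
E
```

```text
t 0.15 p [ 0.1604 -0.5517  0.2181] jaw -73.8 tilt [-0.0001  0.0014 -1.    ] F [ 0.42 -0.43 -0.65] T [ 0.065 -0.008 -0.03 ] w 0.998 q [-1.4981  0.1589  1.598  -0.      1.3862 -0.2101]
cam in tool [-0.1536  0.0814 -0.0003] 
 [[-0.0004 -0.0003  1.    ]
 [-0.3141 -0.9494 -0.0004]
 [ 0.9494 -0.3141  0.0003]]
8 turn [-81.8   -0.05  -0.07] shift [-0.1109  0.5275 -0.5984]
-172 turn [98.2  -0.07  0.06] shift [-0.1109  0.5275 -0.5984]
98 turn [-171.8     0.02   -0.12] shift [-0.1109  0.5275 -0.5984]
-82 turn [ 8.2  -0.08 -0.01] shift [-0.1109  0.5275 -0.5984]
```

>>> move_arm(
  increments=[
    [[-82,0,0],[-0.112,0.543,-0.542],100],
    [[-82,0,0],[-0.112,0.543,-0.542],100],
    [[-82,0,0],[-0.112,0.543,-0.542],100],
    [[-82,0,0],[-0.112,0.543,-0.542],100],
    [[-82,0,0],[-0.112,0.543,-0.542],100],
    [[-82,0,0],[-0.112,0.543,-0.542],100],
    [[-82,0,0],[-0.112,0.543,-0.542],100],
    [[-82,0,0],[-0.112,0.543,-0.542],100],
  ],
)

```text
time: 0.95
eef_pos: [0.3518, -0.2035, 0.2769]
orientation: [0.029, 0.706, -0.029, 0.707]
contact_force: [0.5, 0.4, 0.1]
gripper_width: 0.996
```

```bash
python3 - <<'E'
from h import *
from workcell import robot
st=robot.state(); show(st); plan(st,[0.55,0.14,0.33],down(8))
E
```

```text
t 0.95 p [ 0.3518 -0.2035  0.2769] jaw -4.72 tilt [ 0.0004 -0.0002 -1.    ] F [0.51 0.39 0.06] T [-0.001 -0.001 -0.009] w 0.996 q [-0.824  -0.3404  1.9482  0.0002  1.5333 -0.7416]
 turn [-12.72   0.02   0.01] shift [-0.0531  0.3586  0.1692]
```

>>> move_arm(
  increments=[
    [[-12.7,0,0],[-0.053,0.358,0.169],100],
    [[-12.7,0,0],[-0.053,0.358,0.169],100],
    [[-12.7,0,0],[-0.053,0.358,0.169],100],
    [[-12.7,0,0],[-0.053,0.358,0.169],100],
    [[-12.7,0,0],[-0.053,0.358,0.169],100],
    [[-12.7,0,0],[-0.053,0.358,0.169],100],
    [[-12.7,0,0],[-0.053,0.358,0.169],100],
    [[-12.7,0,0],[-0.053,0.358,0.169],100],
  ],
)

```text
time: 1.75
eef_pos: [0.5517, 0.1384, 0.3296]
orientation: [-0.047, 0.706, 0.047, 0.705]
contact_force: [0.4, -0.2, 0.5]
gripper_width: 0.999
```

```bash
python3 - <<'E'
from h import *
from workcell import robot
st=robot.state(); show(st)
c=robot.camera("wrist"); pickle.dump((c,st),open("w1.pkl","wb"))
cv2.imwrite("pics/w1.png",cv2.resize(c["frame"][:,:,::-1],(800,600),interpolation=cv2.INTER_CUBIC))
E
```

```text
t 1.75 p [0.5517 0.1384 0.3296] jaw 7.69 tilt [-0.0003 -0.0002 -1.    ] F [ 0.45 -0.24  0.49] T [-0.019 -0.053  0.003] w 0.999 q [ 0.0336  0.0936  1.452  -0.0002  1.5963 -0.1006]
```

View pics/w1.png

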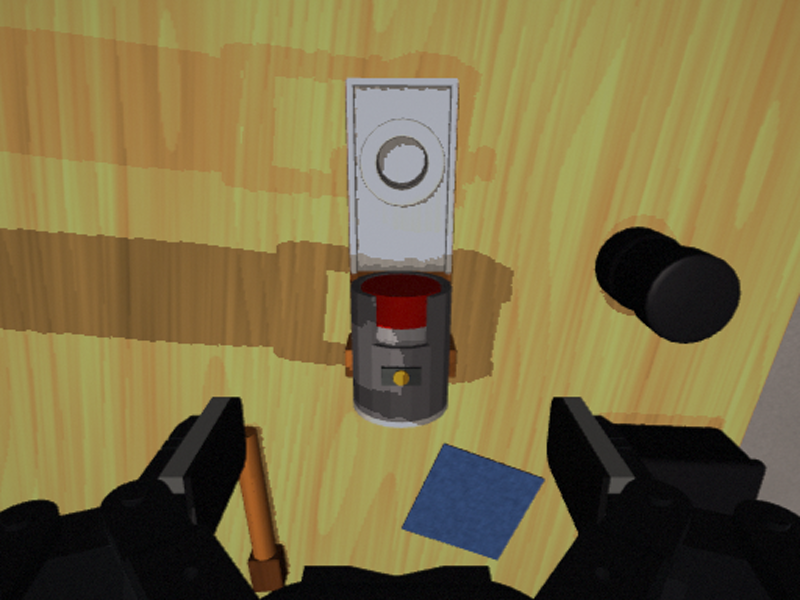

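Wrist view: ring top circle at (401,162), tray rim corners (347,79) and (458,79), red tin front at (402,290), hood mouth end at (400,422), chosen dowel at (265,570) to (250,430), and the mat at (475,500). Refining these.

```bash
python3 - <<'E'
from h import *
c,st=pickle.load(open("w1.pkl","rb"))
crop(c,215,40,90,140,4.2,"pics/w1a.png"); crop(c,215,165,90,115,5,"pics/w1b.png")
g=cv2.cvtColor(c["frame"],cv2.COLOR_RGB2GRAY)
ci=cv2.HoughCircles(cv2.resize(g,None,fx=3,fy=3,interpolation=cv2.INTER_CUBIC)[120:480,640:900],cv2.HOUGH_GRADIENT,1,20,param1=80,param2=20,minRadius=30,maxRadius=110)
for x,y,r in ci[0][:6]:
    u=((x+640)/3-.33,(y+120)/3-.33); print(u,r/3,cast(c,u,0.0945),"rad mm",r/3/338*(-(c["R"]@cast(c,u,.0945)[0]+c["t"])[2]*-1)*1000)
def P(x,y): return (x/1.5625-.18,y/1.5625-.18)
for p in [(347,79),(458,79),(351,272),(453,272)]: print(p,cast(c,P(*p),.0615))
f=c["frame"].astype(int); m=(f[...,2]>f[...,0]+20).astype(np.uint8)
cn=max(cv2.findContours(m,0,1)[0],key=cv2.contourArea); bp=cv2.boxPoints(cv2.minAreaRect(cn)); W=cast(c,bp,.003); print("mat",W.mean(0),W[:,:2].tolist())
E
```

```text
(np.float32(256.50336), np.float32(103.503334)) 27.233332 [[0.5488 0.1919 0.0945]] rad mm 30.43905067023093
(np.float32(257.17), np.float32(111.17)) 34.633335 [[0.5507 0.1837 0.0945]] rad mm 38.98100779584987
(np.float32(256.83667), np.float32(85.83666)) 36.466667 [[0.5466 0.2107 0.0945]] rad mm 40.11690735313949
(np.float32(256.17), np.float32(95.17)) 35.366665 [[0.5472 0.2008 0.0945]] rad mm 39.233450287337995
(np.float32(263.50336), np.float32(97.17)) 35.733334 [[0.5556 0.1997 0.0945]] rad mm 39.71173142182418
(np.float32(257.17), np.float32(118.17)) 34.633335 [[0.5518 0.176  0.0945]] rad mm 39.231655672353995
(347, 79) [[0.5016 0.2435 0.0615]]
(458, 79) [[0.5831 0.2544 0.0615]]
(351, 272) [[0.5204 0.0963 0.0615]]
(453, 272) [[0.6042 0.1076 0.0615]]
mat [ 0.6796 -0.1684  0.003 ] [[0.606434310687436, -0.21025793234131507], [0.6233239435217219, -0.09153069245373235], [0.7488840703738527, -0.12372449387113915], [0.7399478969932157, -0.24811470893377907]]
```

View pics/w1a.png

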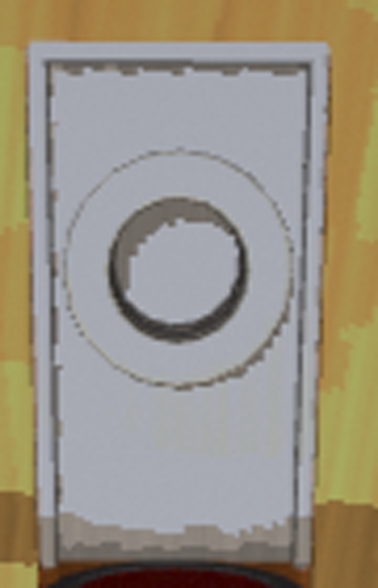

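View pics/w1b.png

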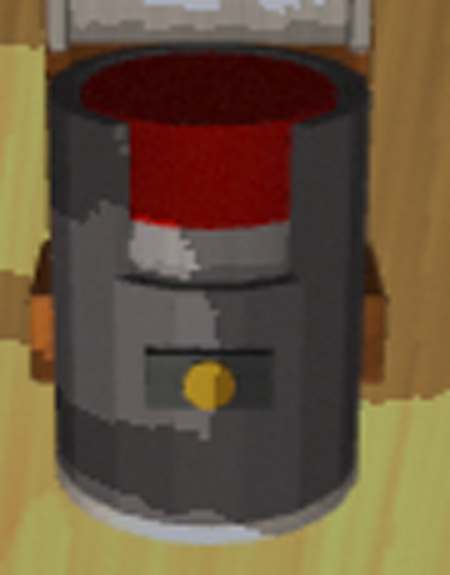

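```bash
python3 - <<'E'
from h import *
from workcell import robot
st=robot.state(); show(st); plan(st,[0.549,0.1915,0.16],down(7.7));plan(st,[0.549,0.1915,0.087],down(7.7))
E
```

```text
t 1.8 p [0.554  0.1442 0.3292] jaw 7.94 tilt [ 0.0012  0.0048 -1.    ] F [-3.79  1.86  0.01] T [ 0.043  0.212 -0.044] w 0.997 q [ 0.0409  0.1009  1.445   0.0048  1.5943 -0.0975]
 turn [ 0.24  0.1  -0.26] shift [0.1694 0.0467 0.0013]
 turn [ 0.24  0.1  -0.26] shift [0.2424 0.0464 0.0012]
```

>>> move_arm(
  increments=[
    [[0,0,0],[0.05,0.046,0.001],100],
    [[0,0,0],[0.1,0.046,0.001],100],
    [[0,0,0],[0.15,0.046,0.001],100],
    [[0,0,0],[0.18,0.046,0.001],100],
    [[0,0,0],[0.18,0.046,0.001],100],
    [[0,0,0],[0.18,0.046,0.001],100],
    [[0,0,0],[0.18,0.046,0.001],100],
  ],
)

```text
time: 2.5
eef_pos: [0.5484, 0.1821, 0.1532]
orientation: [-0.047, 0.704, 0.047, 0.708]
contact_force: [0.1, -0.1, -0.1]
gripper_width: 0.998
```

```bash
python3 - <<'E'
from h import *
from workcell import robot
c=robot.camera("wrist")
st=robot.state(); show(st); plan(st,[0.549,0.1915,0.087],down(7.7))
pickle.dump((c,st),open("w2.pkl","wb"))
cv2.imwrite("pics/w2.png",cv2.resize(c["frame"][:,:,::-1],(800,600),interpolation=cv2.INTER_CUBIC))
E
```

```text
t 2.55 p [0.5485 0.1821 0.1534] jaw 7.64 tilt [ 0.0062  0.0007 -1.    ] F [0.45 0.62 0.01] T [ 0.021 -0.028 -0.035] w 1.001 q [ 0.1116  0.2181  1.6618 -0.      1.2554 -0.0218]
 turn [-0.06  0.36  0.01] shift [0.0664 0.0093 0.0013]
```

View pics/w2.png

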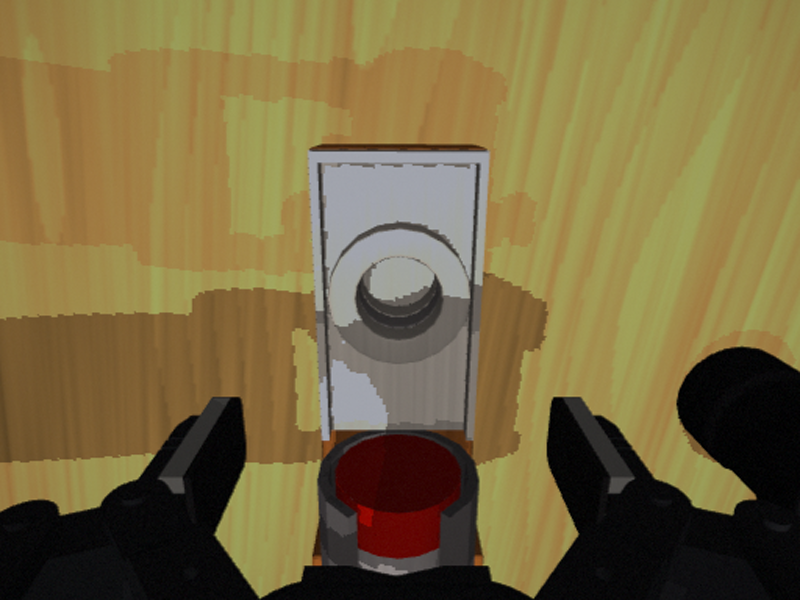

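```bash
python3 - <<'E'
from h import *
c,st=pickle.load(open("w2.pkl","rb"))
def P(x,y): return (x/1.5625-.18,y/1.5625-.18)
for p in [(399,223),(399,363),(329,290),(470,290),(399,291)]: print(p,cast(c,P(*p),.0945))
for p in [(309,150),(489,150),(320,440),(476,440)]: print(p,cast(c,P(*p),.0615))
E
```

```text
(399, 223) [[0.545  0.2239 0.0945]]
(399, 363) [[0.5534 0.1621 0.0945]]
(329, 290) [[0.5195 0.1918 0.0945]]
(470, 290) [[0.5786 0.1996 0.0945]]
(399, 291) [[0.5489 0.1953 0.0945]]
(309, 150) [[0.5017 0.2453 0.0615]]
(489, 150) [[0.5818 0.256  0.0615]]
(320, 440) [[0.5198 0.0958 0.0615]]
(476, 440) [[0.6032 0.1066 0.0615]]
```

>>> move_arm(
  increments=[
    [[0,0.3,0],[0.02,0.011,0.001],100],
    [[0,0.3,0],[0.045,0.011,0.001],100],
    [[0,0.3,0],[0.066,0.011,0.001],100],
    [[0,0.3,0],[0.066,0.011,0.001],100],
    [[0,0.3,0],[0.066,0.011,0.001],100],
    [[0,0.3,0],[0.066,0.011,0.001],100],
  ],
)

```text
time: 3.15
eef_pos: [0.5476, 0.1932, 0.0864]
orientation: [-0.047, 0.706, 0.047, 0.705]
contact_force: [-0.1, 0.2, 0.5]
gripper_width: 0.999
```

```bash
python3 - <<'E'
from h import *
from workcell import robot
st=robot.state(); show(st)
E
```

```text
t 3.15 p [0.5476 0.1932 0.0864] jaw 7.65 tilt [-0.0007 -0.0001 -1.    ] F [-0.11  0.16  0.54] T [-0.013 -0.025 -0.018] w 0.999 q [ 0.1312  0.3091  1.6951  0.      1.1382 -0.0023]
```

Positioned around the widest ring, so I'm closing.

>>> move_arm(
  increments=[
    [[0,0,0],[0,0,0.001],65],
    [[0,0,0],[0,0,0.001],60],
    [[0,0,0],[0,0,0.001],60],
    [[0,0,0],[0,0,0.001],60],
    [[0,0,0],[0,0,0.001],60],
    [[0,0,0],[0,0,0.001],60],
  ],
  squeeze=40,
)

```text
time: 3.75
eef_pos: [0.5465, 0.1932, 0.0836]
orientation: [-0.047, 0.707, 0.047, 0.704]
contact_force: [-0.3, -0.2, -0.4]
gripper_width: 0.599
```

```bash
python3 - <<'E'
from h import *
from workcell import robot
st=robot.state(); show(st)
E
```

```text
t 3.75 p [0.5465 0.1932 0.0836] jaw 7.66 tilt [-0.0053 -0.0007 -1.    ] F [-0.33 -0.17 -0.39] T [ 0.023 -0.012  0.051] w 0.599 q [ 0.1314  0.3138  1.6951 -0.      1.138  -0.0023]
```

```bash
python3 - <<'E'
from h import *
from workcell import robot
c=robot.camera("wrist"); s=robot.camera("scene")
pickle.dump((c,s,robot.state()),open("w3.pkl","wb"))
cv2.imwrite("pics/w3.png",cv2.resize(c["frame"][:,:,::-1],(800,600),interpolation=cv2.INTER_CUBIC))
crop(s,260,120,140,140,4,"pics/s3.png")
E
```

```text
(no output)
```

View pics/w3.png

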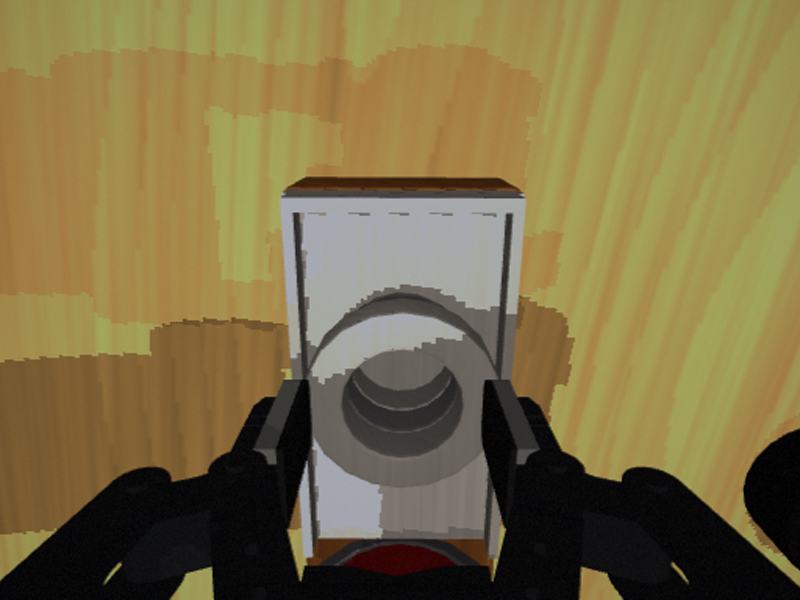

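View pics/s3.png

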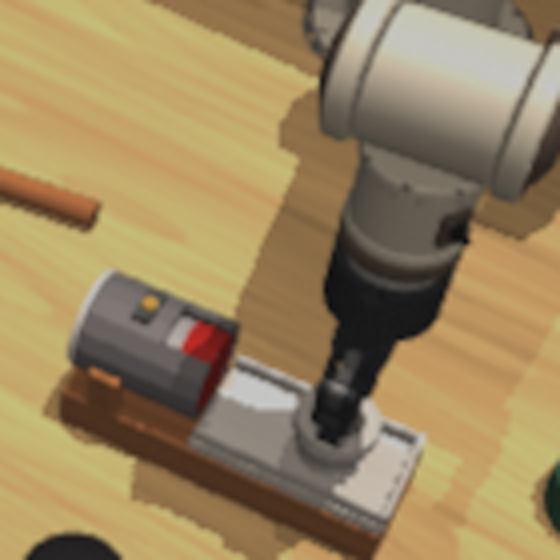

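>>> move_arm(
  increments=[
    [[0,0,0],[0,0,0.001],55],
    [[0,0,0],[0,0,0.001],50],
    [[0,0,0],[0,0,0.001],45],
    [[0,0,0],[0,0,0.001],45],
  ],
  squeeze=40,
)

```text
time: 4.25
eef_pos: [0.5476, 0.1933, 0.0836]
orientation: [-0.047, 0.707, 0.047, 0.704]
contact_force: [0.2, 0.2, 0.3]
gripper_width: 0.451
```

```bash
python3 - <<'E'
from h import *
from workcell import robot
st=robot.state(); show(st)
c=robot.camera("wrist")
cv2.imwrite("pics/w4.png",cv2.resize(c["frame"][:,:,::-1],(800,600),interpolation=cv2.INTER_CUBIC))
E
```

```text
t 4.25 p [0.5476 0.1933 0.0836] jaw 7.66 tilt [-0.0053 -0.0007 -1.    ] F [0.16 0.22 0.28] T [-0.054  0.041  0.01 ] w 0.451 q [ 0.1314  0.3162  1.6922 -0.      1.1385 -0.0023]
```

View pics/w4.png

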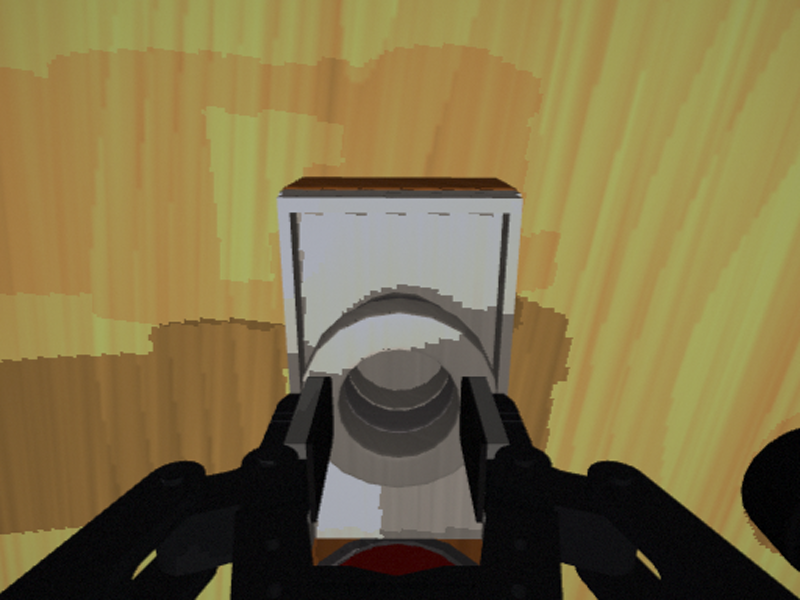

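```bash
python3 - <<'E'
from h import *
from workcell import robot
c=robot.camera("wrist"); st=robot.state(); show(st)
R0=Ro.from_quat(st["orientation"]).as_matrix(); p=st["eef_pos"]
print("ringtop",proj(c,[.549,.193,.0945])*1.5625, proj(c,[.549,.193+.031,.0945])*1.5625,proj(c,[.549,.193-.031,.0945])*1.5625)
for dx in (0.019,0,-.02):
  for dy in (-.011,.011): print(dx,dy,(proj(c,p+R0@np.array([dx,dy,-.025]))*1.5625).round(0),(proj(c,p+R0@np.array([dx,dy,.025]))*1.5625).round(0))
o=-c["R"].T@c["t"]; print("cam in tool",R0.T@(o-p)); print(c["R"]@R0)
E
```

```text
t 4.35 p [0.5476 0.1933 0.0836] jaw 7.66 tilt [-0.0052 -0.0007 -1.    ] F [ 0.03  0.27 -0.45] T [-0.047  0.037 -0.003] w 0.449 q [ 0.1314  0.3161  1.6922  0.      1.1385 -0.0023]
ringtop [[397.9909 402.2309]] [[412.4796 307.541 ]] [[385.1451 486.1839]]
0.019 -0.011 [[326. 386.]] [[462. 386.]]
0.019 0.011 [[323. 331.]] [[465. 330.]]
0 -0.011 [[318. 414.]] [[469. 414.]]
0 0.011 [[315. 353.]] [[472. 353.]]
-0.02 -0.011 [[309. 449.]] [[478. 449.]]
-0.02 0.011 [[305. 383.]] [[482. 383.]]
cam in tool [-0.1538  0.0811  0.0006]
[[-0.0004 -0.0003  1.    ]
 [-0.315  -0.9491 -0.0004]
 [ 0.9491 -0.315   0.0003]]
```

```bash
python3 - <<'E'
from h import *
c,s,st=pickle.load(open("w3.pkl","rb"))
R0=Ro.from_quat(st["orientation"]).as_matrix(); p=st["eef_pos"]
for dx in (.019,-.018):
    for dz in (-.0255,.0255):print(dx,dz,((proj(s,p+R0@np.array([dx,0,dz]))-[260,120])*4).round())
im=s["frame"].copy(); cv2.imwrite("pics/s3b.png",cv2.resize(im[200:245,320:370,::-1],None,fx=14,fy=12,interpolation=cv2.INTER_CUBIC))
print(((proj(s,p+R0@np.array([[.019,0,.0255],[-.018,0,.0255]]).T.T[0])-[320,200])*[14,12]),((proj(s,p+R0@np.array([-.018,0,.0255]))-[320,200])*[14,12]))
E
```

```text
0.019 -0.0255 [[347. 413.]]
0.019 0.0255 [[322. 463.]]
-0.018 -0.0255 [[357. 383.]]
-0.018 0.0255 [[331. 433.]]
[[286.5367 427.847 ]] [[318.9051 340.2261]]
```

View pics/s3b.png

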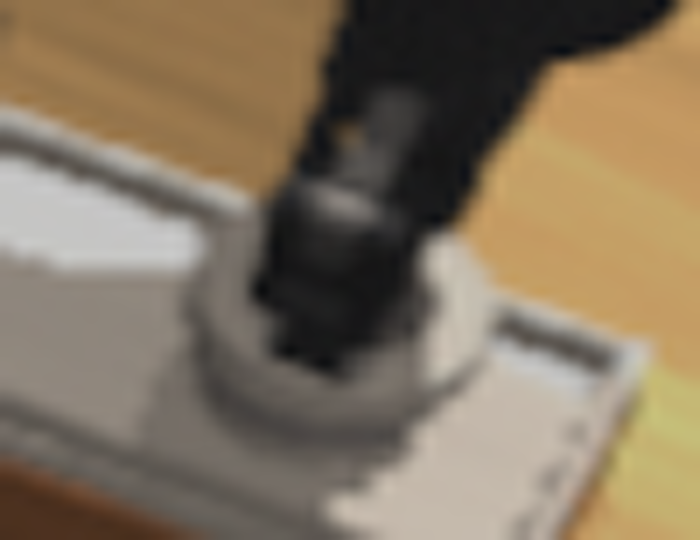

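Both cameras agree: the real fingertips sit about 18 mm *behind* the reported TCP at this opening (25 mm when open), not 19 mm ahead of it. The jaws therefore closed above the ring without touching it. I'll use the fingertip position seen in the images from here. Next: reopen and go about 36 mm lower.

>>> move_arm(
  increments=[
    [[0,0,0],[0,0,0.001],100],
    [[0,0,0],[0,0,0.001],100],
    [[0,0,0],[0,0,0.001],100],
    [[0,0,0],[0,0,0.001],100],
    [[0,-0.3,0],[0.01,0,0.001],100],
    [[0,-0.3,0],[0.02,0,0.001],100],
    [[0,-0.3,0],[0.02,0,0.001],100],
    [[0,-0.3,0],[0.02,0,0.001],100],
  ],
)

```text
time: 5.15
eef_pos: [0.5478, 0.1933, 0.0628]
orientation: [-0.047, 0.706, 0.047, 0.705]
contact_force: [-0.5, -0.2, 1.2]
gripper_width: 1.0
```

```bash
python3 - <<'E'
from h import *
from workcell import robot
st=robot.state(); show(st)
c=robot.camera("wrist")
cv2.imwrite("pics/w5.png",cv2.resize(c["frame"][:,:,::-1],(800,600),interpolation=cv2.INTER_CUBIC))
E
```

```text
t 5.15 p [0.5478 0.1933 0.0628] jaw 7.66 tilt [-0.0016 -0.0002 -1.    ] F [-0.5  -0.25  1.15] T [-0.023  0.021  0.025] w 1.0 q [ 0.1314  0.343   1.7046 -0.      1.0956 -0.0022]
```

View pics/w5.png

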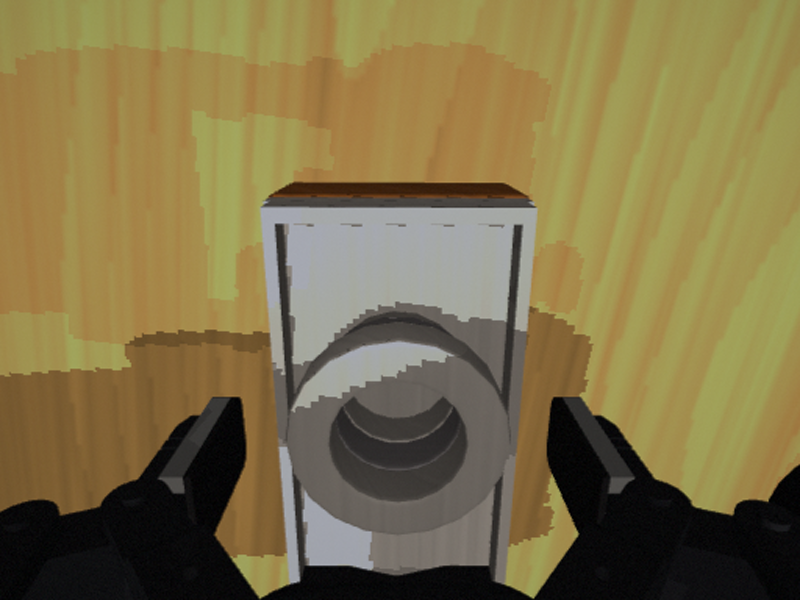

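>>> move_arm(
  increments=[
    [[0,0,0],[0.008,0,0],100],
    [[0,0,0],[0.016,0,0],100],
    [[0,0,0],[0.016,0,0],100],
    [[0,0,0],[0.016,0,0],70],
    [[0,0,0],[0.016,0,0],55],
    [[0,0,0],[0.016,0,0],55],
    [[0,0,0],[0.016,0,0],55],
    [[0,0,0],[0.016,0,0],55],
  ],
  squeeze=40,
)

```text
time: 6.0
eef_pos: [0.5488, 0.1935, 0.048]
orientation: [-0.047, 0.705, 0.047, 0.706]
contact_force: [-0.2, 0.1, 1.1]
gripper_width: 0.701
```

```bash
python3 - <<'E'
from h import *
from workcell import robot
st=robot.state(); show(st)
E
```

```text
t 6.0 p [0.5488 0.1935 0.048 ] jaw 7.66 tilt [ 0.0008  0.0001 -1.    ] F [-0.24  0.08  1.12] T [0.01  0.003 0.033] w 0.701 q [ 0.1314  0.3651  1.7097 -0.      1.066  -0.0022]
```

Stopped on the ring (0.70 of the stroke). Lifting 30 mm and checking.

>>> move_arm(
  increments=[
    [[0,0,0],[0,0,0],50],
    [[0,0,0],[-0.015,0,0],50],
    [[0,0,0],[-0.03,0,0],50],
    [[0,0,0],[-0.06,0,0],50],
    [[0,0,0],[-0.1,0,0],50],
    [[0,0,0],[-0.11,0,0],50],
    [[0,0,0],[-0.11,0,0],50],
  ],
)

```text
time: 6.7
eef_pos: [0.5504, 0.1937, 0.1611]
orientation: [-0.047, 0.703, 0.047, 0.708]
contact_force: [-0.6, -0.5, -1.2]
gripper_width: 0.696
```

```bash
python3 - <<'E'
from h import *
from workcell import robot
st=robot.state(); show(st)
c=robot.camera("wrist"); s=robot.camera("scene")
cv2.imwrite("pics/w6.png",cv2.resize(c["frame"][:,:,::-1],(800,600),interpolation=cv2.INTER_CUBIC))
crop(s,260,100,140,140,4,"pics/s6.png")
plan(st,[0.679,-0.168,st["eef_pos"][2]],down(-10))
E
```

```text
t 6.7 p [0.5504 0.1937 0.1611] jaw 7.66 tilt [ 0.0062  0.0008 -1.    ] F [-0.58 -0.47 -1.18] T [ 0.008  0.02  -0.028] w 0.696 q [ 0.1315  0.2241  1.6388 -0.      1.2724 -0.0022]
 turn [17.66  0.36 -0.05] shift [ 0.0005 -0.3756  0.0792]
```

View pics/w6.png

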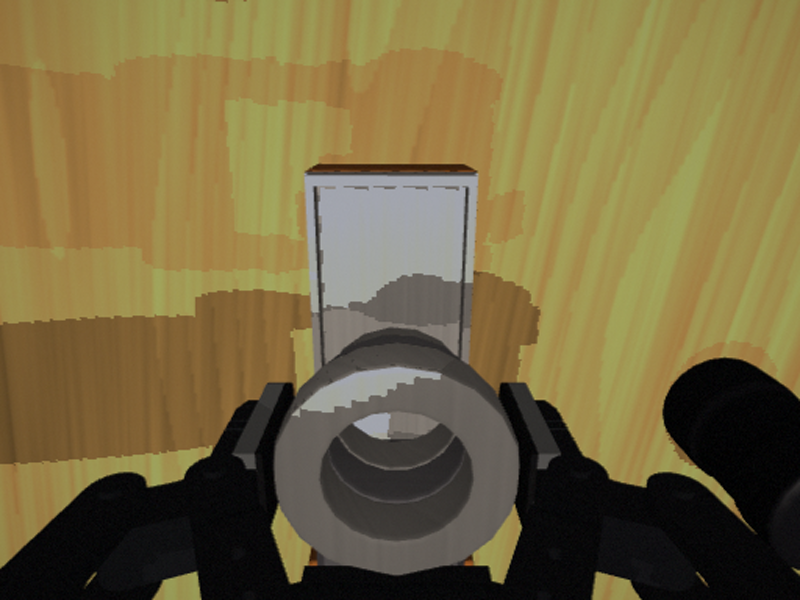

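View pics/s6.png

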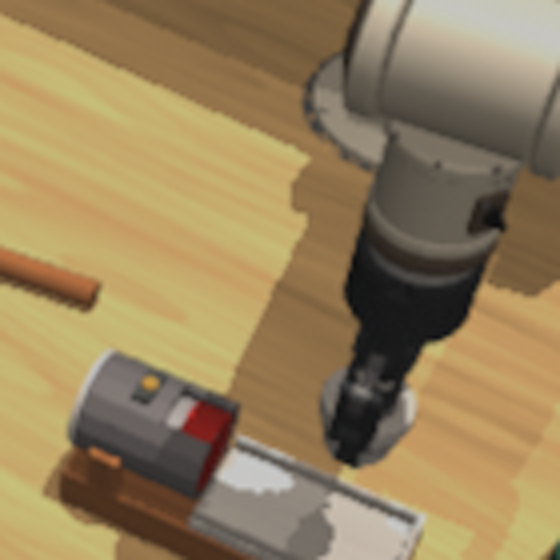

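Rings held upright over the tray: ring at image (398,460), centred between the pads at (275,430) and (520,430). Checking the box clearance and going to the mat.

```bash
python3 - <<'E'
from h import *
c=pickle.load(open("a.pkl","rb"))["top"]
def P(x,y): return (x/1.5625-.18,y/1.5625-.18)
for p in [(383,150),(478,140),(484,205),(391,214)]: print(p,cast(c,P(*p),.073))
cw,_=pickle.load(open("w1.pkl","rb"))
W=cast(cw,[P(*q) for q in [(445,443),(545,478),(497,558),(402,527)]],.003); print(W,W.mean(0))
E
```

```text
(383, 150) [[ 0.9165 -0.0395  0.073 ]]
(478, 140) [[ 0.9309 -0.2407  0.073 ]]
(484, 205) [[ 0.7916 -0.2482  0.073 ]]
(391, 214) [[ 0.7791 -0.0527  0.073 ]]
[[ 0.6359 -0.0939  0.003 ]
 [ 0.7503 -0.1229  0.003 ]
 [ 0.7199 -0.2372  0.003 ]
 [ 0.6058 -0.2083  0.003 ]] [ 0.678  -0.1656  0.003 ]
```

>>> move_arm(
  increments=[
    [[17.7,0.3,0],[0,-0.375,0.078],50],
    [[17.7,0.3,0],[0,-0.375,0.078],50],
    [[17.7,0.3,0],[0,-0.375,0.078],50],
    [[17.7,0.3,0],[0,-0.375,0.078],50],
    [[17.7,0.3,0],[0,-0.375,0.078],50],
    [[17.7,0.3,0],[0,-0.375,0.078],50],
    [[17.7,0.3,0],[0,-0.375,0.078],50],
    [[17.7,0.3,0],[0,-0.375,0.078],50],
  ],
)

```text
time: 7.6
eef_pos: [0.6748, -0.171, 0.1545]
orientation: [0.063, 0.708, -0.063, 0.701]
contact_force: [1.4, 0.1, -0.7]
gripper_width: 0.698
```

>>> move_arm(
  increments=[
    [[0,0,0],[0,0,0],50],
    [[0,0,0],[0,0,0],50],
    [[0,0,0],[0,0,0],50],
  ],
)

```text
time: 7.9
eef_pos: [0.6748, -0.1664, 0.1559]
orientation: [0.062, 0.707, -0.061, 0.702]
contact_force: [0.4, 1.3, -1.5]
gripper_width: 0.703
```

```bash
python3 - <<'E'
from h import *
from workcell import robot
st=robot.state(); show(st)
c=robot.camera("wrist")
cv2.imwrite("pics/w7.png",cv2.resize(c["frame"][:,:,::-1],(800,600),interpolation=cv2.INTER_CUBIC))
plan(st,[0.678,-0.168,0.05],down(-10)); plan(st,[0.678,-0.168,0.003],down(-10))
E
```

```text
t 7.9 p [ 0.6748 -0.1664  0.1559] jaw -9.99 tilt [-0.0081  0.0018 -1.    ] F [ 0.44  1.34 -1.55] T [-0.    -0.005 -0.047] w 0.703 q [-0.4144  0.5179  1.2721 -0.0017  1.3597 -0.2396]
 turn [ 0.01 -0.47 -0.02] shift [ 0.1059 -0.0011  0.0044]
 turn [ 0.01 -0.47 -0.02] shift [ 0.1529 -0.0011  0.0047]
```

View pics/w7.png

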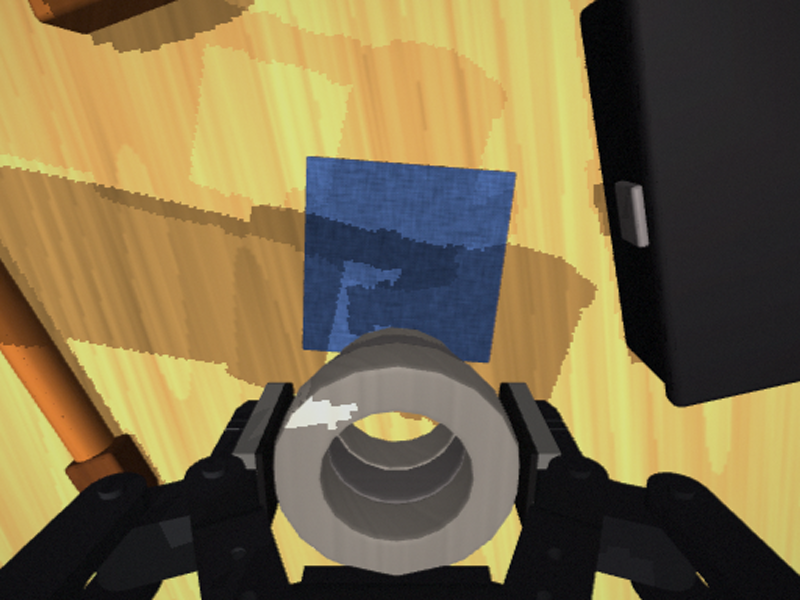

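```bash
python3 - <<'E'
from h import *
from workcell import robot
c=robot.camera("wrist"); st=robot.state(); show(st)
def P(x,y): return (x/1.5625-.18,y/1.5625-.18)
W=cast(c,[P(*q) for q in [(307,156),(516,173),(490,362),(303,348)]],.003); print(W,W.mean(0))
E
```

```text
t 8.0 p [ 0.6753 -0.1662  0.157 ] jaw -9.95 tilt [-0.0065  0.0009 -1.    ] F [-0.57 -0.83 -0.24] T [-0.01   0.025  0.015] w 0.7 q [-0.4138  0.5168  1.2715 -0.0019  1.3597 -0.2397]
[[ 0.6359 -0.0956  0.003 ]
 [ 0.7509 -0.1253  0.003 ]
 [ 0.7224 -0.2401  0.003 ]
 [ 0.6068 -0.2103  0.003 ]] [ 0.679  -0.1678  0.003 ]
```

>>> move_arm(
  increments=[
    [[0,-0.5,0],[0.04,0,0.004],50],
    [[0,-0.5,0],[0.08,0,0.004],50],
    [[0,-0.5,0],[0.11,0,0.004],50],
    [[0,-0.5,0],[0.125,0,0.004],50],
    [[0,-0.5,0],[0.125,0,0.004],50],
    [[0,-0.5,0],[0.125,0,0.004],50],
  ],
)

```text
time: 8.6
eef_pos: [0.6801, -0.1685, 0.0343]
orientation: [0.061, 0.702, -0.062, 0.706]
contact_force: [0.1, -0.7, -0.9]
gripper_width: 0.703
```

```bash
python3 - <<'E'
from h import *
from workcell import robot
st=robot.state(); show(st); plan(st,[0.678,-0.168,0.003],down(-10))
E
```

```text
t 8.6 p [ 0.6801 -0.1685  0.0343] jaw -10.01 tilt [ 0.0055 -0.0023 -1.    ] F [ 0.12 -0.72 -0.94] T [-0.     0.035 -0.002] w 0.703 q [-0.4149  0.6482  1.3385  0.0001  1.1489 -0.2402]
 turn [-0.01  0.34  0.08] shift [ 0.0313  0.0002 -0.0023]
```

>>> move_arm(
  increments=[
    [[0,0.3,0],[0.012,0,-0.001],50],
    [[0,0.3,0],[0.022,0,-0.001],50],
    [[0,0.3,0],[0.028,0,-0.001],50],
    [[0,0.3,0],[0.03,0,-0.001],50],
    [[0,0.3,0],[0.03,0,-0.001],50],
  ],
)

```text
time: 9.1
eef_pos: [0.678, -0.1683, 0.0023]
orientation: [0.062, 0.705, -0.062, 0.704]
contact_force: [-0.2, -0.3, -0.4]
gripper_width: 0.702
```

```bash
python3 - <<'E'
from h import *
from workcell import robot
st=robot.state(); show(st)
E
```

```text
t 9.1 p [ 0.678  -0.1683  0.0023] jaw -10.05 tilt [-0.0022 -0.0003 -1.    ] F [-0.22 -0.25 -0.45] T [-0.024  0.015  0.05 ] w 0.702 q [-0.4153  0.6918  1.3429 -0.0013  1.1088 -0.2394]
```

>>> move_arm(
  increments=[
    [[0,0,0],[0.001,0,0],50],
    [[0,0,0],[0.002,0,0],50],
  ],
)

```text
time: 9.3
eef_pos: [0.6786, -0.1686, 0.0016]
orientation: [0.062, 0.705, -0.062, 0.704]
contact_force: [-3.5, 0.5, 6.7]
gripper_width: 0.698
```

```bash
python3 - <<'E'
from h import *
from workcell import robot
st=robot.state(); show(st)
E
```

```text
t 9.3 p [ 0.6786 -0.1686  0.0016] jaw -10.04 tilt [-0.001  -0.0009 -1.    ] F [-3.54  0.55  6.75] T [0.118 0.478 0.054] w 0.698 q [-0.4153  0.6933  1.3422 -0.0014  1.1066 -0.2394]
```

Contact with the mat (6.7 N). Releasing and rising.

>>> move_arm(
  increments=[
    [[0,0,0],[-0.001,0,0],72],
    [[0,0,0],[-0.001,0,0],85],
    [[0,0,0],[-0.001,0,0],90],
    [[0,0,0],[-0.001,0,0],90],
    [[0,0,0],[-0.02,0,0],90],
    [[0,0,0],[-0.05,0,0],90],
    [[0,0,0],[-0.1,0,0],90],
    [[0,0,0],[-0.12,0,0],90],
  ],
)

```text
time: 10.1
eef_pos: [0.6813, -0.1695, 0.1283]
orientation: [0.061, 0.702, -0.063, 0.707]
contact_force: [0.7, 0.2, 0.9]
gripper_width: 0.901
```

```bash
python3 - <<'E'
from h import *
from workcell import robot
c=robot.camera("wrist"); st=robot.state(); show(st)
cv2.imwrite("pics/w8.png",cv2.resize(c["frame"][:,:,::-1],(800,600),interpolation=cv2.INTER_CUBIC))
plan(st,[0.51,-0.14,0.27],down(12))
E
```

```text
t 10.15 p [ 0.6826 -0.1701  0.1311] jaw -10.03 tilt [ 0.0108 -0.006  -0.9999] F [ 2.45 -0.26  2.39] T [-0.011 -0.003 -0.02 ] w 0.903 q [-0.4149  0.5446  1.2852 -0.0012  1.2995 -0.2395]
 turn [-22.03   0.62   0.36] shift [-0.141  -0.001  -0.1736]
```

View pics/w8.png

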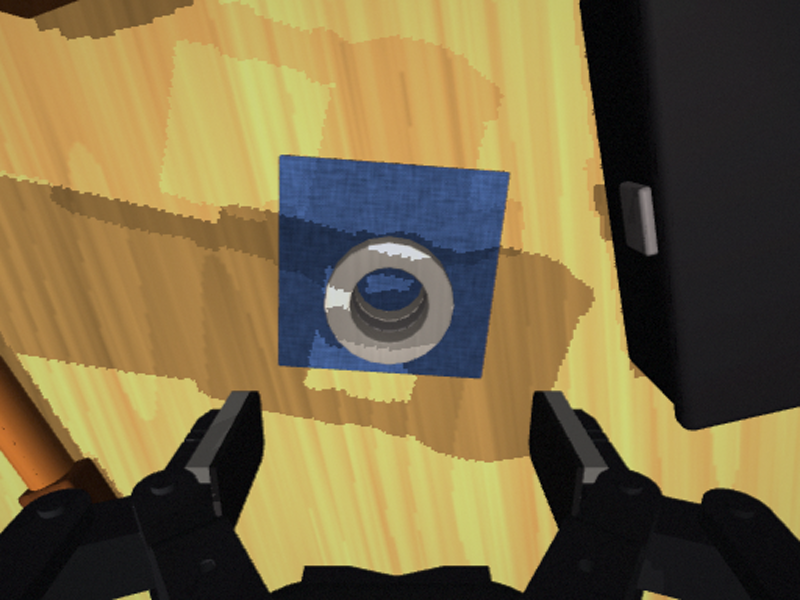

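Rings stand upright near the mat's middle at (390,300). Now over the dowel.

>>> move_arm(
  increments=[
    [[0,0.6,0.4],[-0.09,0,0],100],
    [[-22,0.6,0.4],[-0.09,-0.09,-0.223],100],
    [[-22,0.6,0.4],[-0.09,-0.09,-0.223],100],
    [[-22,0.6,0.4],[-0.09,-0.09,-0.223],100],
    [[-22,0.6,0.4],[-0.09,-0.09,-0.223],100],
    [[-22,0.6,0.4],[-0.09,-0.09,-0.223],100],
    [[-22,0.6,0.4],[-0.09,-0.09,-0.223],100],
    [[-22,0.6,0.4],[-0.09,-0.09,-0.223],100],
  ],
)

```text
time: 10.95
eef_pos: [0.4432, -0.2184, 0.2124]
orientation: [-0.071, 0.707, 0.075, 0.7]
contact_force: [1.4, 0.5, -0.0]
gripper_width: 1.0
```

```bash
python3 - <<'E'
from h import *
from workcell import robot
c=robot.camera("wrist"); st=robot.state(); show(st)
pickle.dump((c,st),open("w9.pkl","wb"))
cv2.imwrite("pics/w9.png",cv2.resize(c["frame"][:,:,::-1],(800,600),interpolation=cv2.INTER_CUBIC))
E
```

```text
t 11.0 p [ 0.4438 -0.2182  0.2121] jaw 11.94 tilt [-0.0105  0.0053 -0.9999] F [-0.68 -0.31  0.15] T [-0.069 -0.031  0.043] w 1.0 q [-0.7    -0.0375  1.8157 -0.0028  1.3748 -0.9079]
```

View pics/w9.png

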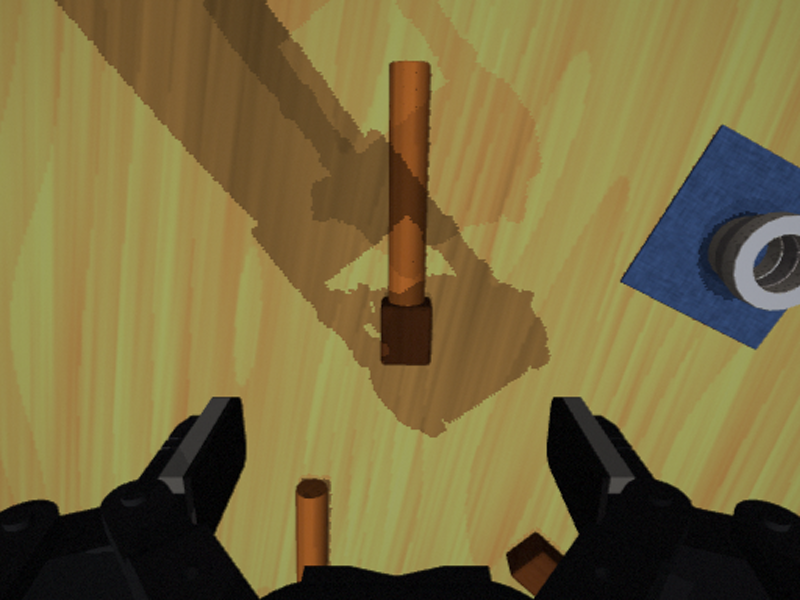

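```bash
python3 - <<'E'
from h import *
c,st=pickle.load(open("w9.pkl","rb"))
crop(c,235,30,50,210,2.8,"pics/w9a.png"); crop(c,235,180,50,60,10,"pics/w9b.png")
def P(x,y): return (x/1.5625-.18,y/1.5625-.18)
for n,p,z in [("back",(407,364),.026),("backL",(382,364),.026),("backR",(431,364),.026),("tip",(410,62),.024),("rodfront",(407,303),.024)]: print(n,cast(c,P(*p),z))
E
```

```text
back [[ 0.4665 -0.2961  0.026 ]]
backL [[ 0.4492 -0.2998  0.026 ]]
backR [[ 0.4831 -0.2925  0.026 ]]
tip [[ 0.4266 -0.1035  0.024 ]]
rodfront [[ 0.457  -0.2522  0.024 ]]
```

View pics/w9b.png

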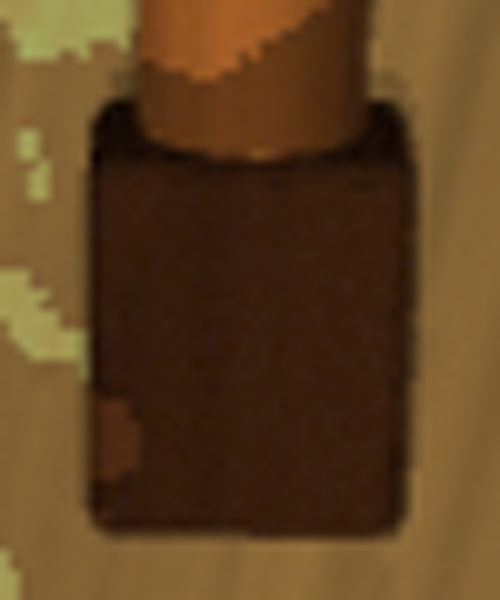

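```bash
python3 - <<'E'
from h import *
from workcell import robot
c,st=pickle.load(open("w9.pkl","rb"))
X=cast(c,(259.6,214.1),.026)[0]; print(X)
b=np.array([.4665,-.2961]); t=np.array([.4266,-.1035]); u=(t-b)/np.linalg.norm(t-b); print(u,b+u*.0225)
st=robot.state(); show(st)
for z in (.08,.0): plan(st,[.462,-.274,z],down(11.7))
E
```

```text
[ 0.4611 -0.2745  0.026 ]
[-0.2029  0.9792] [ 0.4619 -0.2741]
t 11.0 p [ 0.4438 -0.2182  0.2121] jaw 11.94 tilt [-0.0105  0.0053 -0.9999] F [-0.68 -0.31  0.15] T [-0.069 -0.031  0.043] w 1.0 q [-0.7    -0.0375  1.8157 -0.0028  1.3748 -0.9079]
 turn [ 0.24 -0.53 -0.42] shift [ 0.1316 -0.0593  0.0074]
 turn [ 0.24 -0.53 -0.42] shift [ 0.2116 -0.0599  0.0082]
```

>>> move_arm(
  increments=[
    [[0,-0.5,-0.4],[0.04,-0.06,0.007],100],
    [[0,-0.5,-0.4],[0.08,-0.06,0.007],100],
    [[0,-0.5,-0.4],[0.12,-0.06,0.007],100],
    [[0,-0.5,-0.4],[0.15,-0.06,0.007],100],
    [[0,-0.5,-0.4],[0.17,-0.06,0.007],100],
    [[0,-0.5,-0.4],[0.17,-0.06,0.007],100],
    [[0,-0.5,-0.4],[0.17,-0.06,0.007],100],
  ],
)

```text
time: 11.7
eef_pos: [0.4614, -0.2741, 0.0408]
orientation: [-0.074, 0.704, 0.075, 0.703]
contact_force: [-0.3, -0.2, -0.0]
gripper_width: 1.0
```

```bash
python3 - <<'E'
from h import *
from workcell import robot
c=robot.camera("wrist"); st=robot.state(); show(st)
cv2.imwrite("pics/w10.png",cv2.resize(c["frame"][:,:,::-1],(800,600),interpolation=cv2.INTER_CUBIC))
plan(st,[.4615,-.2743,-.012],down(11.7))
E
```

```text
t 11.75 p [ 0.4619 -0.2748  0.0418] jaw 12.01 tilt [-0.0006 -0.0002 -1.    ] F [-0.03  0.43  1.03] T [ 0.042  0.007 -0.05 ] w 1.002 q [-0.7612  0.2751  1.8401 -0.0007  1.0267 -0.9704]
 turn [ 0.31 -0.04  0.  ] shift [ 0.0538  0.0006 -0.0003]
```

View pics/w10.png

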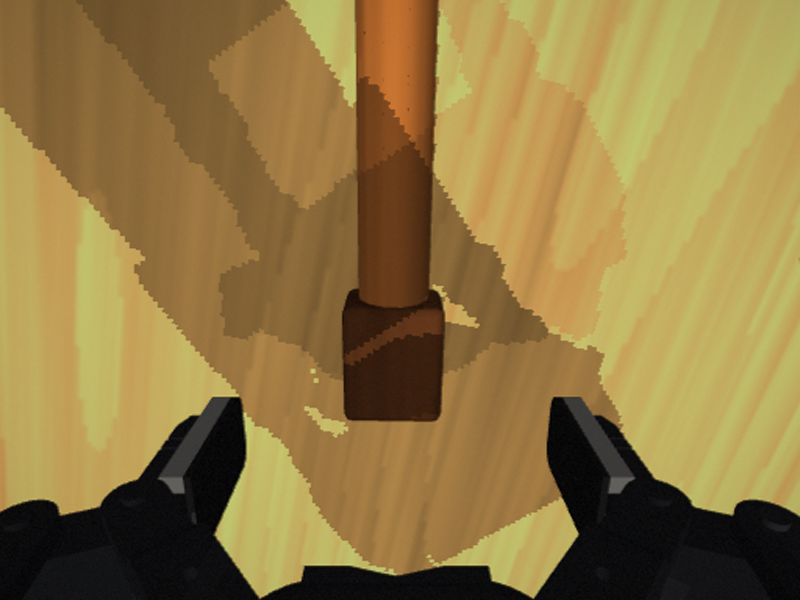

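>>> move_arm(
  increments=[
    [[0,0,0],[0.02,0,-0.001],90],
    [[0,0,0],[0.035,0,-0.001],80],
    [[0,0,0],[0.045,0,-0.001],70],
    [[0,0,0],[0.05,0,-0.001],60],
    [[0,0,0],[0.05,0,-0.001],60],
  ],
)

```text
time: 12.25
eef_pos: [0.4591, -0.274, -0.0099]
orientation: [-0.073, 0.704, 0.074, 0.702]
contact_force: [0.0, 0.5, 0.1]
gripper_width: 0.598
```

```bash
python3 - <<'E'
from h import *
from workcell import robot
c=robot.camera("wrist"); st=robot.state(); show(st)
cv2.imwrite("pics/w11.png",cv2.resize(c["frame"][:,:,::-1],(800,600),interpolation=cv2.INTER_CUBIC))
plan(st,[.4615,-.2743,-.012],down(11.7))
E
```

```text
t 12.3 p [ 0.4595 -0.2744 -0.0094] jaw 11.96 tilt [-0.0023  0.0013 -1.    ] F [-0.1  -0.62  0.2 ] T [-0.009  0.003  0.046] w 0.604 q [-0.7639  0.3617  1.8545 -0.0008  0.9279 -0.9722]
 turn [ 0.26 -0.11 -0.1 ] shift [ 0.0026 -0.0003  0.002 ]
```

View pics/w11.png

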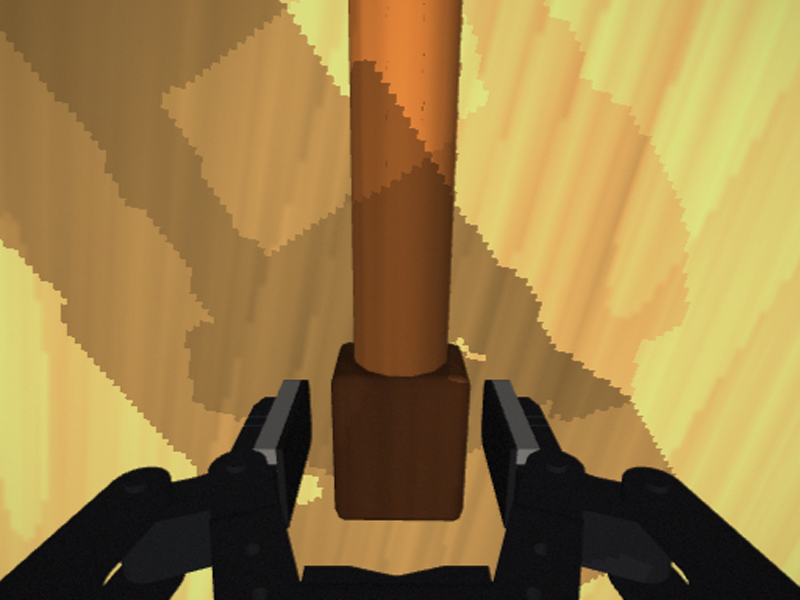

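Handle centred between the pads with the tips alongside it. Closing.

>>> move_arm(
  increments=[
    [[0.2,0,0],[0.002,0,0.001],55],
    [[0.2,0,0],[0.003,0,0.001],45],
    [[0.2,0,0],[0.003,0,0.001],35],
    [[0.2,0,0],[0.003,0,0.001],25],
    [[0.2,0,0],[0.003,0,0.001],20],
    [[0.2,0,0],[0.003,0,0.001],20],
    [[0.2,0,0],[0.003,0,0.001],20],
  ],
  squeeze=80,
)

```text
time: 13.0
eef_pos: [0.4608, -0.2745, -0.0119]
orientation: [-0.072, 0.704, 0.073, 0.703]
contact_force: [1.0, -0.1, 4.7]
gripper_width: 0.407
```

```bash
python3 - <<'E'
from h import *
from workcell import robot
st=robot.state(); show(st)
E
```

```text
t 13.0 p [ 0.4608 -0.2745 -0.0119] jaw 11.76 tilt [-0.0014  0.0005 -1.    ] F [ 1.   -0.12  4.73] T [ 0.071 -0.083  0.047] w 0.407 q [-0.7624  0.3682  1.8523 -0.0008  0.9224 -0.9672]
```

```bash
python3 - <<'E'
from h import *
c,_=pickle.load(open("w1.pkl","rb")); a=pickle.load(open("a.pkl","rb"))
L=lambda x,y:(x/5+215-.4,y/5+165-.4)
A=cast(c,L(210,100),.0845)[0]; B=cast(c,L(207,470),.0845)[0]; print("hood axis pts",A,B,np.degrees(np.arctan2(*(A-B)[[1,0]])))
clip=cast(c,L(209,384),.13)[0]; print("clip",clip)
# mouth ring top rim: lowest bright row in crop ~ (205,540): ring silhouette
for z in (.125,.11,.0845): print(z,cast(c,L(205,540),z))
def P(x,y): return (x/4+155-.375, y/4+180-.375)
t=a["top"]
for p in [(322,33),(336,133),(318,33),(342,125)]: print(cast(t,P(*p),.0845))
print("mid",cast(t,P(332,82),.125))
E
```

```text
hood axis pts [0.5624 0.0946 0.0845] [ 0.5758 -0.0081  0.0845] 97.40422737263465
clip [0.5693 0.0402 0.13  ]
0.125 [[ 0.5744 -0.0042  0.125 ]]
0.11 [[ 0.5758 -0.0135  0.11  ]]
0.0845 [[ 0.5782 -0.0294  0.0845]]
[[ 0.6115 -0.0005  0.0845]]
[[ 0.5305 -0.0098  0.0845]]
[[0.6116 0.0028 0.0845]]
[[ 0.5368 -0.0148  0.0845]]
mid [[ 0.5693 -0.0106  0.125 ]]
```

>>> move_arm(
  increments=[
    [[0,0,0],[-0.005,0,0],20],
    [[0,0,0],[-0.02,0,0],20],
    [[0,0,0],[-0.05,0,0],20],
    [[0,0,0],[-0.08,0,0],20],
    [[0,0,0],[-0.08,0,0],20],
    [[0,0,0],[-0.08,0,0],20],
  ],
)

```text
time: 13.6
eef_pos: [0.4608, -0.2745, 0.0684]
orientation: [-0.072, 0.704, 0.073, 0.703]
contact_force: [-0.1, 0.1, -1.4]
gripper_width: 0.403
```

```bash
python3 - <<'E'
from h import *
from workcell import robot
c=robot.camera("wrist"); s=robot.camera("scene"); st=robot.state(); show(st)
pickle.dump((c,s,st),open("w12.pkl","wb"))
cv2.imwrite("pics/w12.png",cv2.resize(c["frame"][:,:,::-1],(800,600),interpolation=cv2.INTER_CUBIC))
crop(s,200,100,160,120,5,"pics/s12.png")
E
```

```text
t 13.7 p [ 0.4596 -0.2734  0.0664] jaw 11.76 tilt [-0.0041  0.0029 -1.    ] F [-0.62 -0.57 -1.61] T [-0.022 -0.03   0.015] w 0.408 q [-0.7623  0.2329  1.834  -0.0008  1.0796 -0.9671]
```

View pics/w12.png

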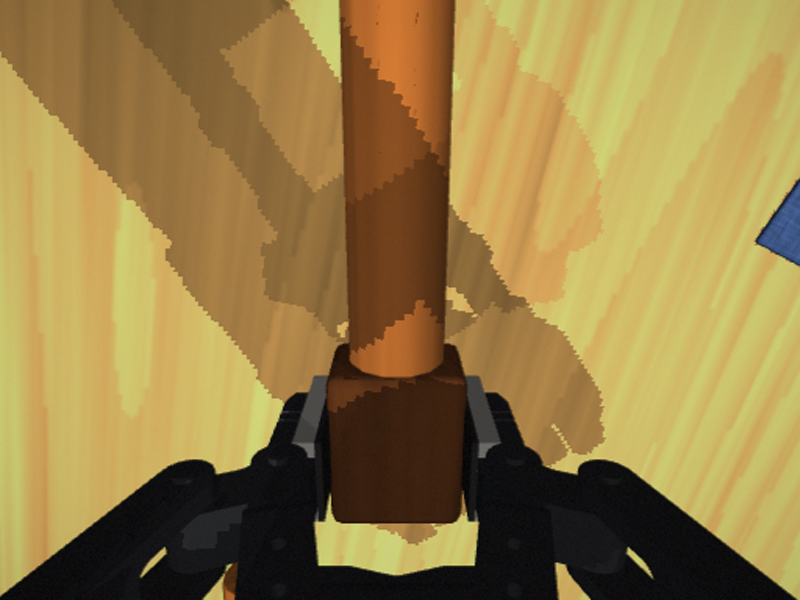

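View pics/s12.png

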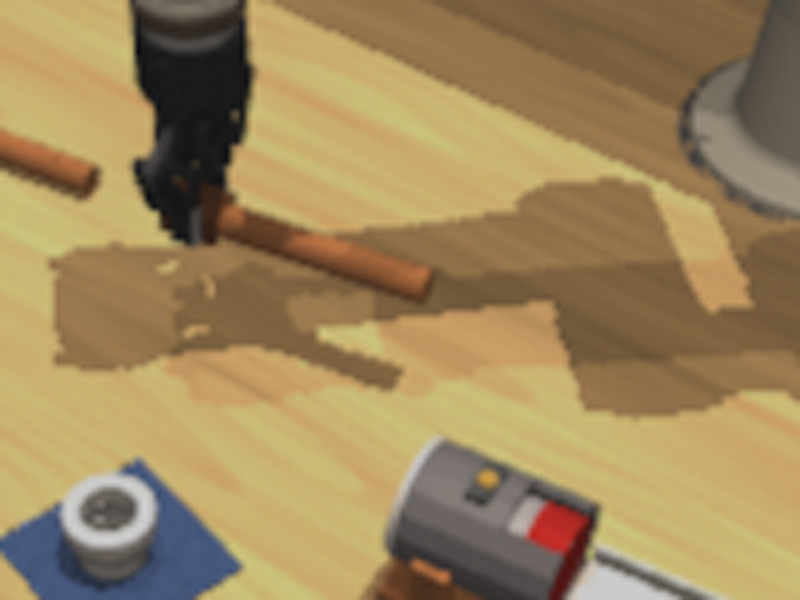

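```bash
python3 - <<'E'
from h import *
from workcell import robot
c,s,st=pickle.load(open("w12.pkl","rb"))
p=st["eef_pos"]; a=np.radians(101.7); u=np.array([np.cos(a),np.sin(a),0])
for dz in (.015,.025,.035):
    print(dz,((proj(s,p+u*.1775+[0,0,dz])-[200,100])*5).round(0))
st=robot.state(); show(st); plan(st,[.6031,-.2117,.0585],down(7.5))
E
```

```text
0.015 [[429. 297.]]
0.025 [[430. 287.]]
0.035 [[431. 276.]]
t 13.7 p [ 0.4596 -0.2734  0.0664] jaw 11.76 tilt [-0.0041  0.0029 -1.    ] F [-0.62 -0.57 -1.61] T [-0.022 -0.03   0.015] w 0.408 q [-0.7623  0.2329  1.834  -0.0008  1.0796 -0.9671]
 turn [ 4.26 -0.2  -0.2 ] shift [0.0075 0.0311 0.1531]
```

The tip is seen at (427,285) against (430,287) predicted, so the dowel is held level and its axis is 25 mm above the reported TCP. Moving to pre-insert.

>>> move_arm(
  increments=[
    [[4.3,0,0],[0,0.031,0.153],20],
    [[4.3,0,0],[0,0.031,0.153],20],
    [[4.3,0,0],[0,0.031,0.153],20],
    [[4.3,0,0],[0,0.031,0.153],20],
    [[4.3,0,0],[0.006,0.031,0.153],20],
    [[4.3,0,0],[0.006,0.031,0.153],20],
    [[4.3,0,0],[0.006,0.031,0.153],20],
  ],
)

```text
time: 14.4
eef_pos: [0.602, -0.213, 0.06]
orientation: [-0.045, 0.707, 0.046, 0.704]
contact_force: [0.3, 0.4, -1.1]
gripper_width: 0.408
```

```bash
python3 - <<'E'
from h import *
from workcell import robot
c=robot.camera("wrist"); s=robot.camera("scene"); t=robot.camera("top"); st=robot.state(); show(st)
pickle.dump((c,s,t,st),open("w13.pkl","wb"))
cv2.imwrite("pics/w13.png",cv2.resize(c["frame"][:,:,::-1],(800,600),interpolation=cv2.INTER_CUBIC))
crop(s,240,150,110,80,7,"pics/s13.png");crop(t,150,160,190,90,4,"pics/t13.png")
plan(st,[.6031,-.2117,.0585],down(7.5))
E
```

```text
t 14.55 p [ 0.6032 -0.2134  0.0614] jaw 7.38 tilt [-0.0025  0.0013 -1.    ] F [ 0.56 -0.46 -1.62] T [-0.043  0.01  -0.003] w 0.403 q [-0.5285  0.4801  1.5234 -0.0002  1.141  -0.6572]
 turn [-0.12 -0.13 -0.09] shift [0.0029 0.0017 0.0002]
```

View pics/w13.png

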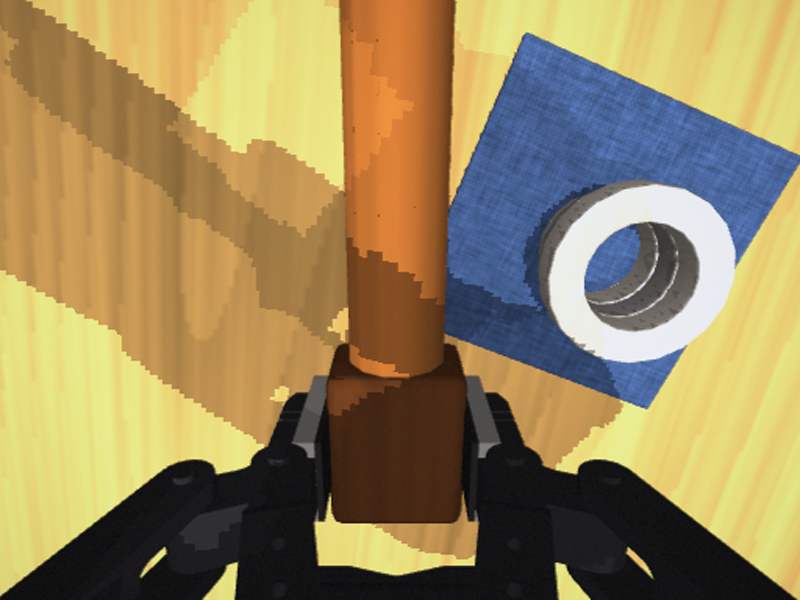

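View pics/s13.png

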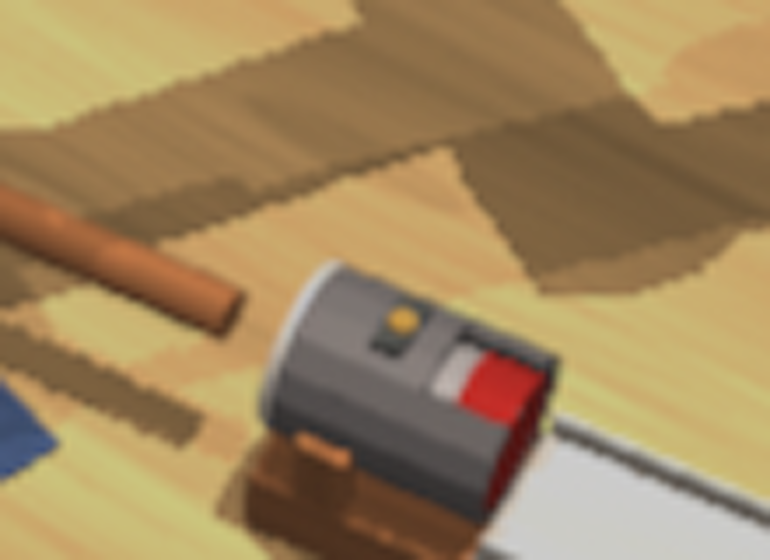

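View pics/t13.png

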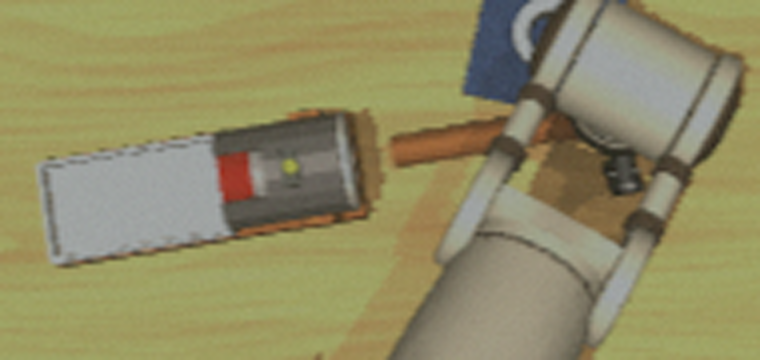

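```bash
python3 - <<'E'
from h import *
c,s,t,st=pickle.load(open("w13.pkl","rb"))
a=np.radians(97.5); u=np.array([np.cos(a),np.sin(a),0]); M=np.array([.576,-.006,.0845])
ps=lambda X:((proj(s,X)-[240,150])*7+3).round(0)[0]; pt=lambda X:((proj(t,X)-[150,160])*4+1.5).round(0)[0]
v=np.array([-u[1],u[0],0])
print("mouth",ps(M),pt(M),"top/bot ring",ps(M+[0,0,.0405]),ps(M-[0,0,.0405]),pt(M+v*.0405),pt(M-v*.0405), ps(M+v*.0405),ps(M-v*.0405))
print("exit",ps(M+u*.106),pt(M+u*.106),"exit sides",pt(M+u*.106+v*.0395),pt(M+u*.106-v*.0395))
tip=st["eef_pos"]+u*.1775+[0,0,.025]; print("tip",tip,ps(tip),pt(tip))
print("end stop outer",pt(M+u*.258+[0,0,-.023]),ps(M+u*.258+[0,0,-.023]))
E
```

```text
mouth [301. 346.] [350. 157.] top/bot ring [306. 286.] [296. 403.] [358. 206.] [342. 107.] [343. 286.] [258. 409.]
exit [522. 443.] [220. 178.] exit sides [228. 226.] [213. 130.]
tip [ 0.58   -0.0374  0.0864] [238. 316.] [389. 150.]
end stop outer [ 42. 209.] [855. 626.]
```

Alignment looks good: the tip in top view (396,151) lies on the hood's centre line (152 there), and the scene view agrees within about 1 px. Entering the mouth gently.

>>> move_arm(
  increments=[
    [[-0.1,0,0],[0.001,0.008,0],20],
    [[-0.1,0,0],[0.001,0.016,0],20],
    [[-0.1,0,0],[0.001,0.024,0],20],
    [[-0.1,0,0],[0.001,0.03,0],20],
    [[-0.1,0,0],[0.001,0.036,0],20],
    [[-0.1,0,0],[0.001,0.042,0],20],
    [[-0.1,0,0],[0.001,0.047,0],20],
  ],
)

```text
time: 15.25
eef_pos: [0.5978, -0.1655, 0.0603]
orientation: [-0.046, 0.706, 0.047, 0.705]
contact_force: [0.3, -0.0, -0.1]
gripper_width: 0.403
```

```bash
cat > look.py <<'E'
from h import *
from workcell import robot
import sys
n=sys.argv[1]
s=robot.camera("scene"); t=robot.camera("top"); st=robot.state(); show(st)
crop(s,240,150,110,80,7,f"pics/s{n}.png");crop(t,150,160,190,90,4,f"pics/t{n}.png")
pickle.dump((s,t,st),open(f"l{n}.pkl","wb"))
a=np.radians(97.5); u=np.array([np.cos(a),np.sin(a),0]);v=np.array([-u[1],u[0],0]); d=st["eef_pos"]-np.array([.576,-.006,.0845])
print("tip past mouth",d@u+.1775,"lat",d@v,"axis dz",d[2]+.025,"F along",st["contact_force"]@u,"lat",st["contact_force"]@v)
E
python3 look.py 14
```

```text
t 15.35 p [ 0.5978 -0.1653  0.0602] jaw 7.6 tilt [-0.0025  0.0015 -1.    ] F [ 0.49 -1.07 -0.97] T [-0.096 -0.031 -0.002] w 0.405 q [-0.4644  0.4369  1.5855  0.0002  1.1222 -0.5971]
tip past mouth 0.01672269223537934 lat -0.0007785995847861401 axis dz 0.0007422907562063194 F along -1.1252447731830348 lat -0.3426805932690114
```

View pics/s14.png

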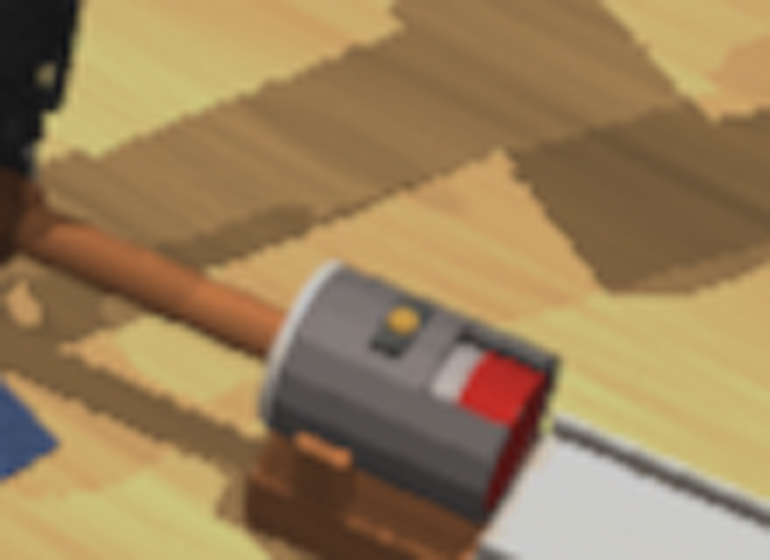

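View pics/t14.png

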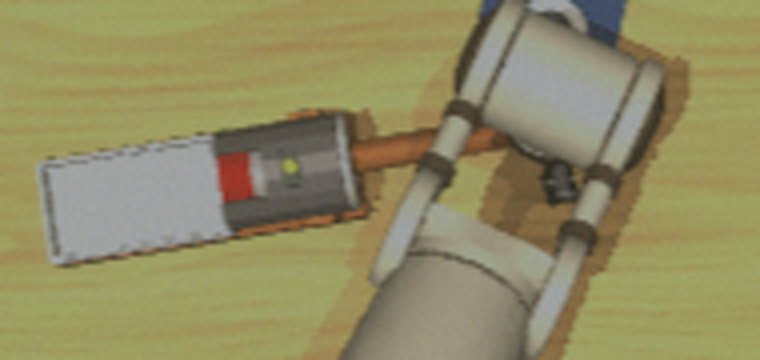

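The dowel is in the mouth with no side force. Pushing on, watching the force.

>>> move_arm(
  increments=[
    [[0,0,0],[0,0.005,0],20],
    [[0,0,0],[0,0.01,0],20],
    [[0,0,0],[0,0.015,0],20],
    [[0,0,0],[0,0.02,0],20],
    [[0,0,0],[0,0.025,0],20],
    [[0,0,0],[0,0.03,0],20],
    [[0,0,0],[0,0.035,0],20],
  ],
)

```text
time: 16.05
eef_pos: [0.5939, -0.1329, 0.0611]
orientation: [-0.047, 0.706, 0.046, 0.705]
contact_force: [-0.3, -5.8, -1.9]
gripper_width: 0.405
```

```bash
python3 look.py 15
```

```text
t 16.15 p [ 0.5938 -0.132   0.0609] jaw 7.57 tilt [-0.0008 -0.0008 -1.    ] F [ 0.84 -4.   -1.31] T [-0.751 -0.207 -0.034] w 0.404 q [-0.4167  0.4073  1.6241 -0.0011  1.1106 -0.5483]
tip past mouth 0.05023472283183952 lat -0.001175020245798132 axis dz 0.0013818564357279198 F along -4.079031568642054 lat -0.31217704257431195
```

View pics/s15.png

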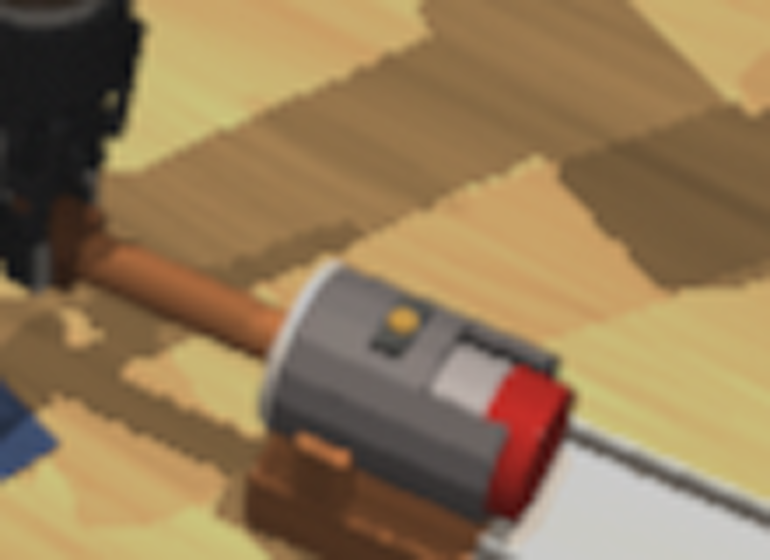

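The tin moves at about 4 to 6 N. Continuing.

>>> move_arm(
  increments=[
    [[0,0,0],[0,0.006,0],20],
    [[0,0,0],[0,0.012,0],20],
    [[0,0,0],[0,0.018,0],20],
    [[0,0,0],[0,0.024,0],20],
    [[0,0,0],[0,0.03,0],20],
    [[0,0,0],[0,0.036,0],20],
    [[0,0,0],[0,0.04,0],20],
  ],
)

```text
time: 16.85
eef_pos: [0.5877, -0.0908, 0.0603]
orientation: [-0.046, 0.707, 0.047, 0.705]
contact_force: [-0.2, -0.1, -1.3]
gripper_width: 0.408
```

```bash
python3 look.py 16
```

```text
t 16.95 p [ 0.5877 -0.0908  0.0602] jaw 7.6 tilt [-0.0029  0.0019 -1.    ] F [-0.05 -1.56 -0.94] T [-0.114  0.054 -0.033] w 0.41 q [-0.3567  0.3791  1.6632  0.0009  1.1026 -0.4898]
tip past mouth 0.09190066025386737 lat -0.0005447812453038533 axis dz 0.0007400353191010997 F along -1.5371744395392066 lat 0.2513950203143753
```

View pics/s16.png

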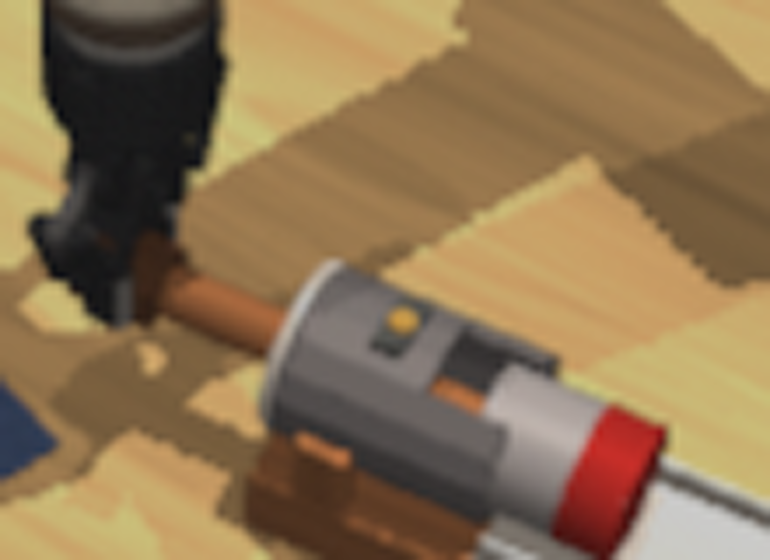

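>>> move_arm(
  increments=[
    [[0,0,0],[0,0.006,0],20],
    [[0,0,0],[0,0.012,0],20],
    [[0,0,0],[0,0.018,0],20],
    [[0,0,0],[0,0.024,0],20],
    [[0,0,0],[0,0.03,0],20],
    [[0,0,0],[0,0.036,0],20],
    [[0,0,0],[0,0.04,0],20],
    [[0,0,0],[0,0.042,0],20],
  ],
)

```text
time: 17.75
eef_pos: [0.5824, -0.0496, 0.0605]
orientation: [-0.046, 0.706, 0.047, 0.705]
contact_force: [0.4, -0.2, -0.6]
gripper_width: 0.405
```

```bash
python3 look.py 17
```

```text
t 17.85 p [ 0.5824 -0.0497  0.0605] jaw 7.57 tilt [-0.0024  0.0015 -1.    ] F [ 0.69  0.06 -0.72] T [-0.026 -0.013 -0.004] w 0.404 q [-0.2922  0.3552  1.6941  0.0008  1.095  -0.4247]
tip past mouth 0.1332913653784022 lat -0.0006542804999302104 axis dz 0.0010013152914983697 F along -0.03057091041389871 lat -0.6929823045825215
```

View pics/t17.png

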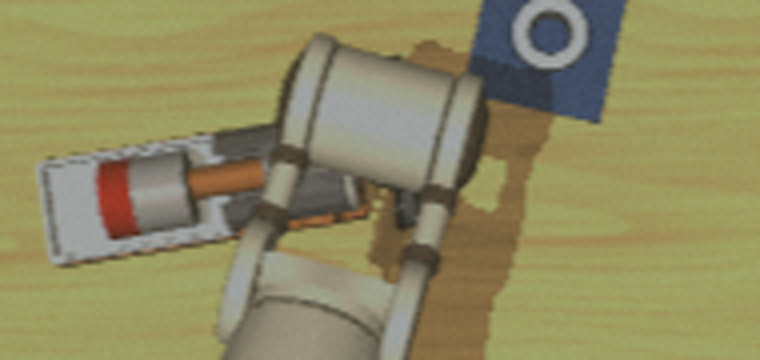

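View pics/s17.png

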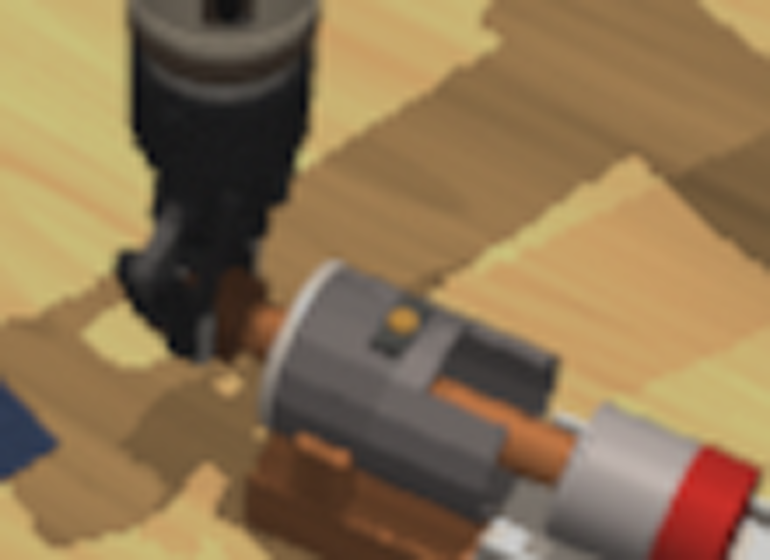

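The tin lies wholly in the tray, with its rear about 27 mm past the exit. Withdrawing.

>>> move_arm(
  increments=[
    [[0,0,0],[0,-0.01,0],20],
    [[0,0,0],[0,-0.03,0],20],
    [[0,0,0],[0,-0.055,0],20],
    [[0,0,0],[0,-0.08,0],20],
    [[0,0,0],[0,-0.11,0],20],
    [[0,0,0],[0,-0.14,0],20],
    [[0,0,0],[0,-0.165,0],20],
    [[0,0,0],[0,-0.18,0],20],
  ],
)

```text
time: 18.65
eef_pos: [0.6062, -0.2316, 0.0604]
orientation: [-0.046, 0.706, 0.046, 0.705]
contact_force: [-0.4, -0.1, -0.2]
gripper_width: 0.405
```

```bash
python3 look.py 18; python3 -c "
from h import *
from workcell import robot
st=robot.state(); plan(st,[.4615,-.2743,.03],down(11.7))"
```

```text
t 18.75 p [ 0.6062 -0.231   0.0604] jaw 7.41 tilt [-0.0016  0.0006 -1.    ] F [ 0.36  0.06 -0.66] T [-0.066  0.081  0.005] w 0.406 q [-0.5497  0.501   1.4962 -0.0004  1.146  -0.6788]
tip past mouth -0.049481065758453735 lat -0.0005810229799621204 axis dz 0.0008563555483885807 F along 0.01439052338315183 lat -0.36805284979585
 turn [-4.29 -0.09 -0.05] shift [ 0.0306 -0.0243 -0.149 ]
```

View pics/s18.png

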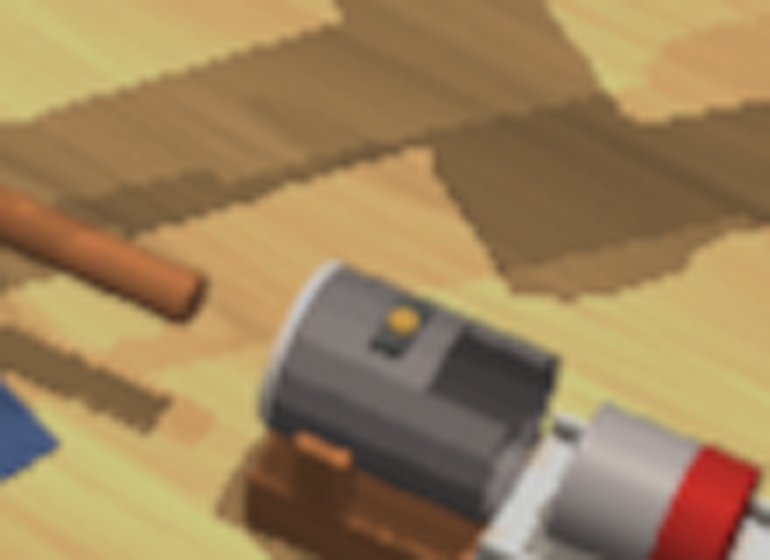

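The dowel is out, and the tin stayed put with a gap behind it. Carrying the dowel back to its free place on the shelf.

>>> move_arm(
  increments=[
    [[-4.3,0,0],[0,-0.024,-0.149],20],
    [[-4.3,0,0],[0,-0.024,-0.149],20],
    [[-4.3,0,0],[0,-0.024,-0.149],20],
    [[-4.3,0,0],[0,-0.024,-0.149],20],
    [[-4.3,0,0],[0.03,-0.024,-0.149],20],
    [[-4.3,0,0],[0.045,-0.024,-0.149],20],
    [[-4.3,0,0],[0.055,-0.024,-0.149],20],
    [[-4.3,0,0],[0.055,-0.024,-0.149],20],
  ],
)

```text
time: 19.55
eef_pos: [0.4608, -0.2703, 0.0039]
orientation: [-0.072, 0.705, 0.075, 0.702]
contact_force: [0.1, 0.3, -1.6]
gripper_width: 0.405
```

```bash
python3 -c "
from h import *
from workcell import robot
st=robot.state(); show(st); plan(st,[.4615,-.2743,-.011],down(11.7))"
```

```text
t 19.55 p [ 0.4608 -0.2703  0.0039] jaw 11.91 tilt [-0.0048  0.0038 -1.    ] F [ 0.11  0.28 -1.55] T [-0.118 -0.016 -0.013] w 0.405 q [-0.7565  0.3376  1.8528 -0.0007  0.9574 -0.964 ]
 turn [ 0.21 -0.23 -0.27] shift [ 0.0149 -0.0041 -0.0001]
```

>>> move_arm(
  increments=[
    [[0,-0.2,-0.2],[0.006,0,0],20],
    [[0,-0.2,-0.2],[0.011,0,0],20],
    [[0,-0.2,-0.2],[0.014,0,0],20],
    [[0,-0.2,-0.2],[0.015,0,0],20],
    [[0,-0.2,-0.2],[0.016,0,0],20],
  ],
)

```text
time: 20.05
eef_pos: [0.4616, -0.272, -0.0104]
orientation: [-0.074, 0.703, 0.072, 0.704]
contact_force: [0.0, 0.6, -1.5]
gripper_width: 0.406
```

```bash
python3 -c "
from h import *
from workcell import robot
st=robot.state(); show(st)"
```

```text
t 20.05 p [ 0.4616 -0.272  -0.0104] jaw 11.86 tilt [ 0.0021 -0.0017 -1.    ] F [ 0.01  0.6  -1.5 ] T [-0.067 -0.035  0.044] w 0.406 q [-0.7583  0.3612  1.8577  0.0002  0.92   -0.9654]
```

>>> move_arm(
  increments=[
    [[0,0,0],[0.001,0,0],20],
    [[0,0,0],[0.002,0,0],20],
    [[0,0,0],[0.002,0,0],20],
  ],
)

```text
time: 20.35
eef_pos: [0.4617, -0.2721, -0.0119]
orientation: [-0.074, 0.703, 0.072, 0.704]
contact_force: [-0.8, 1.7, 4.1]
gripper_width: 0.401
```

```bash
python3 -c "
from h import *
from workcell import robot
st=robot.state(); show(st)"
```

```text
t 20.35 p [ 0.4617 -0.2721 -0.0119] jaw 11.86 tilt [ 0.002  -0.0016 -1.    ] F [-0.81  1.74  4.12] T [0.286 0.284 0.034] w 0.401 q [-0.7583  0.3643  1.8573  0.0002  0.9174 -0.9655]
```

On the shelf (light contact). Releasing and rising straight up.

>>> move_arm(
  increments=[
    [[0,0,0],[0,0,0],50],
    [[0,0,0],[0,0,0],70],
    [[0,0,0],[-0.001,0,0],80],
    [[0,0,0],[-0.001,0,0],80],
    [[0,0,0],[-0.02,0,0],80],
    [[0,0,0],[-0.06,0,0],80],
    [[0,0,0],[-0.11,0,0],80],
    [[0,0,0],[-0.16,0,0],80],
  ],
)

```text
time: 21.15
eef_pos: [0.4606, -0.2711, 0.1488]
orientation: [-0.073, 0.703, 0.073, 0.704]
contact_force: [0.8, -1.2, 0.5]
gripper_width: 0.801
```

>>> move_arm(
  increments=[
    [[0,0,0],[-0.12,0,0],80],
    [[0,0,0],[-0.12,-0.1,0],80],
    [[0,0,0],[-0.12,-0.15,0],80],
    [[0,0,0],[-0.12,-0.15,0],80],
    [[0,0,0],[-0.12,-0.15,0],80],
    [[0,0,0],[-0.12,-0.15,0],80],
  ],
)

```text
time: 21.75
eef_pos: [0.4918, -0.4208, 0.2684]
orientation: [-0.073, 0.702, 0.071, 0.704]
contact_force: [0.4, 0.3, 0.3]
gripper_width: 0.802
```

```bash
python3 - <<'E'
from h import *
from workcell import robot
s=robot.camera("scene"); t=robot.camera("top"); st=robot.state(); show(st)
pickle.dump((s,t),open("fin.pkl","wb"))
for n,c in (("s",s),("t",t)): cv2.imwrite(f"pics/fin_{n}.png",cv2.resize(c["frame"][:,:,::-1],(800,600),interpolation=cv2.INTER_CUBIC))
crop(t,110,125,240,160,3.3,"pics/fin_tc.png")
a=pickle.load(open("a.pkl","rb"))
for n,m in (("green",lambda h:(h[...,0]>60)&(h[...,0]<95)&(h[...,1]>90)),):
    for c in (a["top"],t):
        mm=m(cv2.cvtColor(c["frame"],cv2.COLOR_RGB2HSV)); ys,xs=np.nonzero(mm); print(n,xs.mean(),ys.mean())
for c in (a["top"],t):
    w=c["frame"][120:160,180:216].max(2)<70; ys,xs=np.nonzero(w); print("lens",xs.mean(),ys.mean(),len(xs))
E
```

```text
t 21.85 p [ 0.4915 -0.4176  0.267 ] jaw 11.85 tilt [ 0.0011  0.     -1.    ] F [ 0.06 -0.5  -0.18] T [ 0.009 -0.036 -0.01 ] w 0.796 q [-0.8916  0.312   1.3218  0.0009  1.5071 -1.0986]
green 142.47761194029852 273.0630182421227
green 140.16427432216906 273.61562998405105
lens 18.010416666666668 19.192708333333332 384
lens 18.181818181818183 19.16253443526171 363
```

View pics/fin_tc.png

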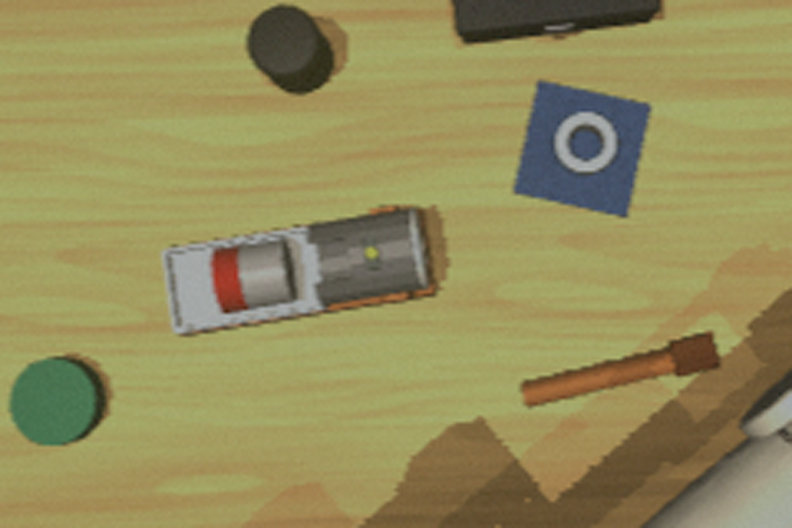

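View pics/fin_s.png

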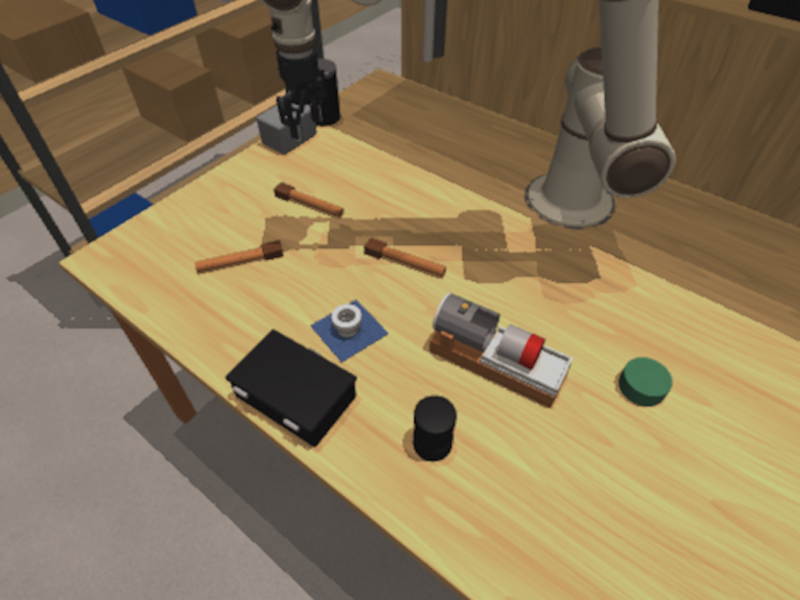

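The final views show the rings upright on the mat (585,142), the tin in the tray with a gap behind it (tin rear at x=293, hood end at 313 in the crop), the dowel flat on the shelf, and the lens and green tin in place. The gripper is clear of everything. Handing in.

```bash
python3 -c "
from workcell import robot
print(robot.hand_in())"
```

```text
the job is handed in; nothing more can be done
None
```

The job is done and handed in at about 22 s of the 72 s allowed. The rings went onto the blue mat first, small ring down. Then I pushed the tin out with the leftmost dowel, which now lies flat on the shelf at its old place.

**Last checks:**
- **Tin:** it lies in the tray with a gap of roughly 25 mm behind the hood. The highest push force I read was about 6 N, and the gripper never came near the tin.
- **Rings:** they stand upright near the middle of the mat.
- **Lens and green tin:** both look unmoved. The lens outline stayed within 0.2 px in the top view. The green colour mask's mean shifted about 2 px, which I put down to stray pixels because the tin looks unchanged in both views.

**What disagreed:**
- **Fingertip position:** the images put the fingertips about 18–25 mm behind the reported tool point, not 19 mm ahead. The first ring grasp therefore closed above the ring without touching it; I went by the images from then on.
- **Top camera:** it read about 3 mm differently from the wrist camera, which the mouth's clearance easily absorbed.

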